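Make up the cheese order: tip out the pail, add brick and twine

TASK

Make up the order in the wooden crate: carry the metal pail by its bail to the slatted mat beside the crate, then take it by the tipping handle on its bottom rim, tip all its cheese cubes into the crate's big bay, and leave the empty pail to drain there upside down, flat in the middle of the mat. Also take the white goat brick out of the bowl and slide every roll of twine off its post, and put them into the crate's narrow bay. Leave the other cheeses where they are.

Things in the scene. Friction and masses are not known exactly. Their poses are not given: they have to be found in the camera images.
- order_crate: light-wood open crate fixed to the counter, 290 mm (its x) by 380 mm (its y), walls 10 mm thick and 45 mm high; origin at the centre of its underside. One divider, as high as the walls, parts it into a big bay (towards its -y end) and a narrow bay (towards its +y end)
- big_bay (a point): centre of the big bay's floor (8 mm above the counter), axes as the crate's; the bay is 270 mm (x) by 215 mm (y) inside
- narrow_bay (a point): centre of the narrow bay's floor (8 mm above the counter), axes as the crate's; the bay is 270 mm (x) by 135 mm (y) inside, room for brick and rolls in one row along x, 90 mm apart
- drip_mat: square slatted wooden mat fixed to the counter beside the crate, on the side of its big bay, 200 x 200 x 8 mm; origin at the centre of its underside
- pail: round smooth metal pail, 150 mm high, 132 mm wide at the bottom, 148 mm at the mouth, wall 4 mm, bottom 5 mm, 0.4 kg empty, under 0.95 kg loaded; origin at the centre of its underside, z towards the mouth. Bail hinged at y = +-82 mm, 132 mm up; tipping handle hinged at x = -75 mm, 10 mm up, so it tips towards its +x side
- pail_centre (a point): centre of the pail, 75 mm above its underside; axes as the pail's. Hung by the tipping handle the pail turns over by itself until its mouth points steeply down (z axis about 130 to 145 degrees from upright, +x side of the mouth lowest); lowered like that onto a surface it tends to turn on over onto its mouth
- pail_mouth (a point): centre of the pail's mouth, 150 mm above its underside; axes as the pail's
- bail (a joint): angle of the bail (rad): 0 standing straight up, positive folded towards the pail's +x side, negative towards the tipping handle, -1.75 to 1.75; light friction keeps it where it is left
- bail_grip (a point): middle of the bail's wooden grip, a round bar 18 mm thick and 66 mm long along its y axis (the pail's y axis), 100 mm from the bail's hinge line; its z axis points from the hinge to the grip
- tip_handle (a joint): angle of the tipping handle (rad): 0 when it slants 45 degrees up and outwards from the bottom rim, negative as it swings outwards and under the pail, -2.7 to 0.15; light friction, about 0.03 N m
- tip_grip (a point): middle of the tipping handle's wooden grip, a flat bar 52 mm long, 28 mm wide (its y, parallel to the pail's y) and 14 mm thick, 56 mm from its hinge; the direction from hinge to grip is (-0.707, 0, 0.707) in this point's axes. Best gripped across the 28 mm, tool slanting in along the handle
- cube_a_centre (a point): centre of a yellow cheese cube, 48 x 50 x 50 mm (x, y, z), in the pail at the start, 0.11 kg
- cube_b_centre (a point): centre of a second such cube, 48 x 50 x 50 mm, in the pail at the start
- cube_c_centre (a point): centre of a third cube, 50 x 52 x 54 mm, on top of the others in the pail; not there in every start
- twine_stand: dark wooden base 90 x 210 x 12 mm fixed to the counter, origin at the centre of its underside, with two upright round posts, 15 mm thick, tops 91 mm above the counter, at y = -60 and +60 mm
- roll_a_centre (a point): centre of a roll of twine, a ring 66 mm across, 50 mm high with a 28 mm hole, standing on the base over the post at y = -60 mm; z is its axis; not there in every start
- roll_b_centre (a point): centre of a like roll on the post at y = +60 mm; not there in every start (one roll or two)
- wood_bowl: dark turned wooden bowl, 224 mm across, 66 mm high, flat inside (9 mm up) over 124 mm, origin at the centre of its underside
- brick_centre (a point): centre of the white goat cheese brick in the bowl, 62 x 61 x 62 mm with rounded edges, 0.15 kg; x and y along its sides
- white_cheese: bystander: flat white cheese disc, 127 mm across, 40 mm high, origin under its centre
- brown_tomme: bystander: small brown round cheese, 86 mm across, 59 mm high, origin under its centre

How it is judged:
By the outcome, as a careful person would: the job done as asked, in the order asked, and still so for the second after the job is handed in, with the robot touching nothing.
Of cube_c, roll_a, roll_b only 2 to 3 are there at a start; the rules pass over those that are not, and their reading is None.
At some moment in a run one of pail, brick may be knocked a few centimetres aside while the robot is not near it.
It also fails if it takes over 200 s, if anything falls off the work surface, if the arm or the gripper's body presses on something with over 40 N, if the wrist force passes 120 N, or if a joint passes its speed limit or range.

ROBOT

A 6-joint arm with a two-finger parallel gripper is mounted at the origin on a cart in front of the work surface, level with it; the furniture and walls round the work are solid. World frame = base frame: x ahead of the robot, y to its left, z up, the work surface at z = 0. Lengths are in m, angles in degrees, forces in N, time in s.
With the tool pointing down it reaches from about 0.275 to 0.85 m from the base axis. Payload 19 kg.
Tool frame: the origin (TCP) lies midway between the tips of the shut fingers; the grasp point (between the pads) lies 19 mm behind it (robot.pinch_z is the distance from the TCP to the grasp point, in m); x points along the fingers, y is the direction in which the jaws open and shut, and the axes are right-handed (so a half turn about x gives the same grasp; the last joint's range is limited). The gripper opens to 85 mm and grips with 20 to 120 N. Pads are 22 mm wide; open, the fingers measure 114 mm over their backs; the gripper's body (76 mm by 85 mm) begins 54 mm behind the grasp point. The pads swing forward as they close: fully open they stand 13 mm farther back than shut.
Start: joints at [-84.74, 8.623, 82.357, -0, 89.026, -7.678], TCP at [0.129, -0.56, 0.231] pointing down, gripper open.
Joint ranges: [-160.23, 160.23], [-39.13, 120.54], [6.94, 153.29], [-79.49, 259.48], [9.18, 160.14], [-161.06, 161.06]. Speed limits (degrees/s): [108.29, 108.29, 127.2, 172.46, 172.46, 172.46].

INTERFACE

Orientations are given as [roll, pitch, yaw] about the fixed x, y, z axes, in that order (R = Rz(yaw) Ry(pitch) Rx(roll)).
In Python, from bench import robot, optics gives the robot as it stands.
- The arm moves only by the tool drive_tool, never from a script. Its argument "increments" is a list of rows, each a list of 7 numbers: the shift along the world's x, y, z in mm, then the turn, a rotation vector about the world's x, y, z in degrees, then the gripper's target within -1 to 1 (shut at 1, half-way at 0, fully open at -1). In form: [[x, y, z, ax, ay, az, jaw], ...]. A call has 1 to 12 rows; each row shifts and turns the commanded pose from where the row before left it; what a row does not reach is not made up. A row lasts 1/12 s, in which the tool goes at most 41.7 mm and 7.16 degrees, less where a joint would pass 70% of its speed; a pose out of reach is approached as far as the arm can. A call is refused whole if a number of a shift passes 41.7 or a number of a turn 7.16, either way. A call with a gripper value outside its range is refused whole. The fingers move at their own pace and stop on an object; "force" is the grip in N (left out, the last holds). Time passes only in rows, so rows that do not move let the fingers close. It gives the time, the measured TCP pose, the force and the opening at its end, in the units of the state.
- robot.observe(): the state, without advancing time (a new reading comes with each control period).
- optics.snapshot(name): name is "scene" or "top" or "wrist"; returns a dict with "color" (400x640x3 uint8, red, green, blue), "depth" (400x640 float32, m along the optical axis (not along the pixel's ray), 0 where there is no reading), "vfov" (degrees; the focal length in pixels is half the picture's height over the tangent of half this angle, whatever the lens; pixels are square), "cx", "cy" (the principal point, pixels), "R" (3x3) and "t" (3): a world point X has camera coordinates R X + t. Camera axes: x right, y down, z forward; pixel columns grow to the right and rows downward; lengths in m; the calibration is good to about 2 mm. A picture is of the moment at which its call begins.
- robot.hand_in(): hands the job in, once; it reports no verdict.
The state is a dict: "clock": time; "q": joint angles; "joint_velocities": joint speeds; "joint_efforts": joint torques, N m; "eef_pos": TCP position; "tool_rot": TCP orientation; "force": force on the tool from outside, world axes, zero at the start; "ft_torque": the same for the moment, N m; "width": finger opening in m.
Only numpy, scipy, OpenCV 4.12 (cv2) and the standard library are available. Lean on these libraries where they do the work, as an engineer would, in place of code of your own. Each camera call takes 0.05 s, during which the arm holds its last target.

## Working session

There is one attempt and no reset: what is moved stays moved. The work goes in short steps, Python scripts to look and compute and a tool call to move; the robot and the scene stay as the last step left them, time stands still between calls to the robot, and variables do not carry over. Pictures are saved under pics/ and viewed, and the job is handed in when it is done.

Besides the shell and the picture viewer there is one more tool, called as name([rows], argument=value, ...), one row to a line, values as JSON. drive_tool: Moves the arm, as the interface text tells. Its arguments: {"type":"object","properties":{"increments":{"type":"array"},"force":{"type":"number"}},"required":["increments"]}

```bash
ls; mkdir -p pics; cat > h.py <<'E'
import numpy as np, cv2
from bench import robot, optics
def snap(n):
    return optics.snapshot(n)
def save(s,name,crop=None,scale=1):
    im=s['color'][:,:,::-1]
    if crop: im=im[crop[1]:crop[3],crop[0]:crop[2]]
    if scale!=1: im=cv2.resize(im,None,fx=scale,fy=scale,interpolation=cv2.INTER_CUBIC)
    cv2.imwrite('pics/'+name+'.png',im)
def f(s): return s['color'].shape[0]/2/np.tan(np.radians(s['vfov'])/2)
def ray(s,u,v):
    d=np.array([(u-s['cx'])/f(s),(v-s['cy'])/f(s),1.0]); R=np.array(s['R']);t=np.array(s['t'])
    return -R.T@t, R.T@d
def onz(s,u,v,z):
    o,d=ray(s,u,v); return o+d*(z-o[2])/d[2]
def dep(s,u,v):
    o,d=ray(s,u,v); return o+d*float(s['depth'][int(round(v)),int(round(u))])
def cloud(s):
    h,w=s['depth'].shape; u,v=np.meshgrid(np.arange(w),np.arange(h))
    D=s['depth'][...,None]; d=np.stack([(u-s['cx'])/f(s),(v-s['cy'])/f(s),np.ones_like(u,float)],-1)*D
    R=np.array(s['R']);t=np.array(s['t']); return (d-t)@R
def proj(s,X):
    c=np.array(s['R'])@np.array(X)+np.array(s['t']); return c[:2]/c[2]*f(s)+[s['cx'],s['cy']]
E
python3 - <<'E'
from h import *
print(robot.observe())
for n in ['scene','top','wrist']:
    s=snap(n); save(s,n+'0'); o,_=ray(s,0,0); print(n,s['vfov'],s['cx'],s['cy'],o,np.array(s['R'])[2],s['depth'].min(),s['depth'].max())
E
```

```text
pics
{'clock': 0.0, 'q': array([-8.47388445e+01,  8.65055480e+00,  8.23907525e+01, -2.10843846e-03,
        8.90257854e+01, -7.67857522e+00]), 'joint_velocities': array([-0.05548068,  0.03784758, -0.10910437, -0.0436221 , -0.05690505,
        0.03144279]), 'joint_efforts': array([ 1.40771477e-03, -7.13042951e+01, -5.70870960e+01,  1.15064191e-05,
        8.58449115e-03, -6.42485531e-06]), 'eef_pos': array([ 0.12869587, -0.56017532,  0.23069897]), 'tool_rot': array([-95.87890201,  89.93287417,  97.06086581]), 'force': array([-0.06005289, -0.46921356, -0.10552283]), 'ft_torque': array([-0.00551338, -0.01262107, -0.07058096]), 'width': 0.08563442643214249}
scene 57.68639590533532 313.23178650117814 196.24696304616356 [-0.39326232  0.69568281  0.92636844] [ 0.6834367  -0.48608503 -0.54464265] 0.0 2.9118838
top 55.97531539458572 314.68372836080636 197.68675904105086 [3.50648383e-01 1.17020203e-03 1.43276967e+00] [ 0.1618765   0.00798081 -0.98677875] 0.0 2.159718
wrist 59.46658033708815 313.69698831118535 193.65811894734026 [ 0.21041788 -0.54113028  0.37325737] [-0.31723447 -0.07232009 -0.94558558] 0.0 1.4865738
```

View pics/scene0.png

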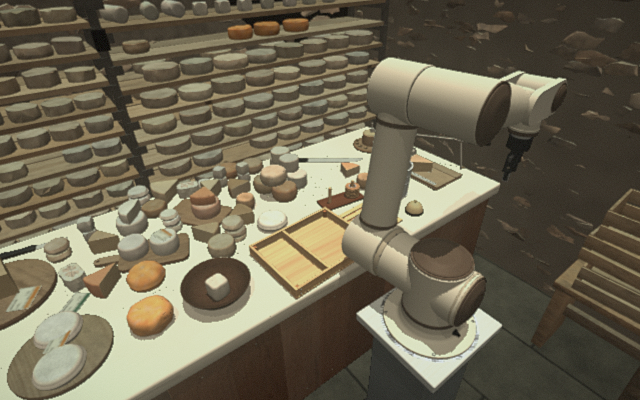

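View pics/top0.png

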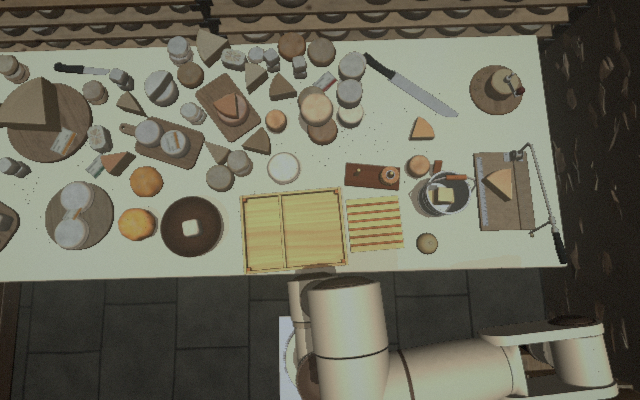

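View pics/wrist0.png

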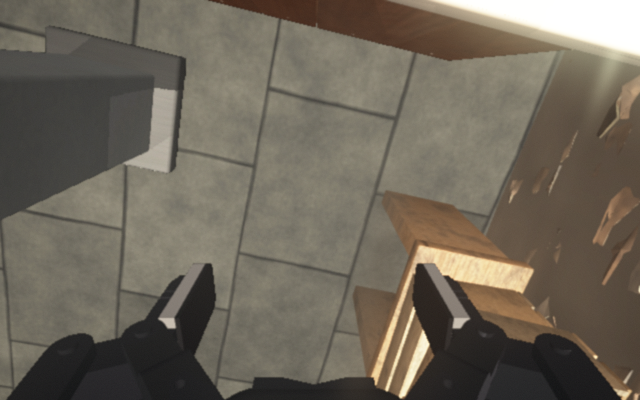

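```bash
python3 - <<'E'
from h import *
s=snap('top'); save(s,'topz1',(330,140,500,270),4.7); save(s,'topz2',(150,140,350,280),4)
for p in [(445,195),(375,223),(390,175),(358,173),(191,227),(245,193),(343,190),(347,262),(248,271),(348,198),(400,196),(404,247),(349,252),(285,192),(287,265)]:
    print(p, onz(s,*p,0).round(3), dep(s,*p).round(3))
E
```

```text
(445, 195) [ 0.581 -0.488  0.   ] [ 0.563 -0.45   0.114]
(375, 223) [ 0.481 -0.214  0.   ] [ 0.48  -0.213  0.009]
(390, 175) [ 0.666 -0.282  0.   ] [ 0.649 -0.267  0.078]
(358, 173) [ 0.678 -0.159  0.   ] [ 0.663 -0.151  0.065]
(191, 227) [0.486 0.489 0.   ] [0.48  0.467 0.064]
(245, 193) [0.612 0.282 0.   ] [ 0.612  0.282 -0.   ]
(343, 190) [ 0.613 -0.098  0.   ] [ 0.612 -0.098  0.   ]
(347, 262) [ 0.338 -0.102  0.   ] [ 0.338 -0.099  0.042]
(248, 271) [0.315 0.27  0.   ] [0.316 0.262 0.044]
(348, 198) [ 0.581 -0.116  0.   ] [ 0.58  -0.115  0.001]
(400, 196) [ 0.582 -0.316  0.   ] [ 0.582 -0.315  0.002]
(404, 247) [ 0.388 -0.318  0.   ] [ 0.388 -0.318  0.001]
(349, 252) [ 0.375 -0.111  0.   ] [ 0.375 -0.111  0.001]
(285, 192) [0.611 0.127 0.   ] [0.603 0.123 0.044]
(287, 265) [0.333 0.124 0.   ] [0.333 0.123 0.009]
```

View pics/topz1.png

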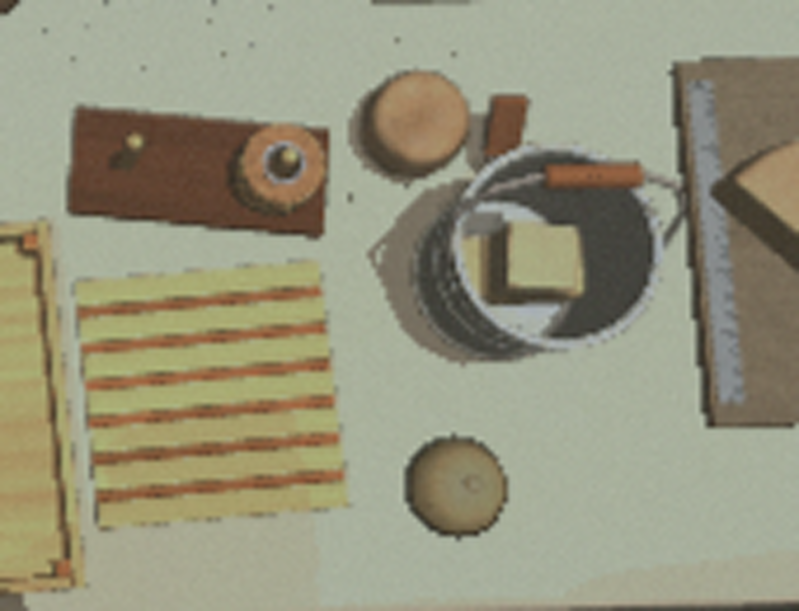

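View pics/topz2.png

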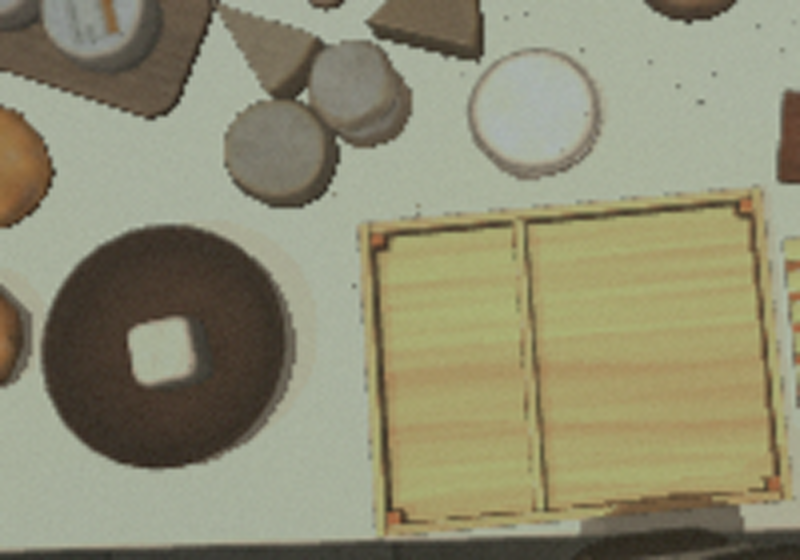

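```bash
python3 - <<'E'
from h import *
from scipy.optimize import least_squares
o=robot.observe(); 
from scipy.spatial.transform import Rotation as Ro
r=o['tool_rot']; print(Ro.from_euler('xyz',r,degrees=True).as_matrix().round(3))
s=snap('top'); C=cloud(s); hsv=cv2.cvtColor(s['color'],cv2.COLOR_RGB2HSV)
# pail rim
sub=np.zeros(C.shape[:2],bool); sub[150:240,405:485]=True
m=sub&(C[...,2]>.143)&(C[...,2]<.16)
P=C[m]; print('rim pts',len(P),P[:,2].mean())
fit=least_squares(lambda p:np.hypot(P[:,0]-p[0],P[:,1]-p[1])-p[2],[.57,-.47,.07],loss='soft_l1',f_scale=.003); print(fit.x)
# bail grip etc: orange colours
for name,(x0,y0,x1,y1) in dict(bail=(440,165,475,190),handle=(430,155,445,178)).items():
    b=hsv[y0:y1,x0:x1]; mm=((b[...,0]<14)&(b[...,1]>110)).astype(np.uint8)
    pts=np.argwhere(mm)[:,::-1]+[x0,y0]; print(name,len(pts),pts.mean(0)); 
    X=C[pts[:,1],pts[:,0]]; print(np.median(X,0).round(4), cv2.minAreaRect(pts.astype(np.float32)))
    X=X-X.mean(0);print(np.linalg.svd(X)[2][0].round(3))
# post tops and brick
sub=np.zeros_like(sub); sub[215:240,178:205]=True
m=sub&(C[...,2]>.06)&(C[...,2]<.085); P=C[m]; print('brick',len(P),P.mean(0)); print(cv2.minAreaRect((P[:,:2]*1000).astype(np.float32)))
sub[:]=False; sub[160:190,378:405]=True
m=sub&(C[...,2]>.055)&(C[...,2]<.07); P=C[m]; print('roll',len(P),P.mean(0),cv2.minEnclosingCircle((P[:,:2]*1000).astype(np.float32)))
m=sub&(C[...,2]>.083); P=C[m]; print('post',len(P),P.mean(0))
sub[:]=False; sub[205:250,160:230]=True; sub[150:290,150:240]=True
m=sub&(C[...,2]>.058)&(C[...,2]<.07)&(np.hypot(C[...,0]-.49,C[...,1]-.48)<.14); P=C[m]; print('bowl',len(P),P.mean(0),cv2.minEnclosingCircle((P[:,:2]*1000).astype(np.float32)))
# crate walls
sub[:]=False; sub[180:280,235:352]=True
m=sub&(C[...,2]>.035)&(C[...,2]<.055); P=C[m]; print('crate',len(P),cv2.minAreaRect((P[:,:2]*1000).astype(np.float32)),P[:,2].mean())
# mat by colour
sub[:]=False; sub[193:254,344:410]=True
m=sub&(hsv[...,1]>70)&(C[...,2]>.003)&(C[...,2]<.02); n,l,st,_=cv2.connectedComponentsWithStats(cv2.morphologyEx(m.astype(np.uint8),cv2.MORPH_CLOSE,np.ones((3,3)))); k=1+st[1:,4].argmax(); P=C[l==k]; print('mat',len(P),cv2.minAreaRect((P[:,:2]*1000).astype(np.float32)))
E
```

```text
[[-0.     0.224 -0.975]
 [ 0.001 -0.975 -0.224]
 [-1.    -0.001 -0.   ]]
rim pts 312 0.1507502938878081
[ 0.56874392 -0.44731834  0.07319107]
bail 104 [455.04807692 176.49038462]
[ 0.6011 -0.4487  0.2343] ((451.5172424316406, 175.2069091796875), (28.968477249145508, 10.398941040039062), 21.801410675048828)
[-0.204  0.333  0.921]
handle 73 [437.20547945 166.05479452]
[ 0.6822 -0.4479  0.0586] ((437.25677490234375, 166.45945739746094), (6.247161388397217, 12.001126289367676), 9.462323188781738)
[-0.221  0.303  0.927]
brick 255 [0.47845158 0.46855718 0.06936754]
((478.75518798828125, 470.3682861328125), (58.94025802612305, 60.15305709838867), 11.567584037780762)
roll 211 [ 0.65484699 -0.26849122  0.06253236] ((655.5172729492188, -268.9778137207031), 33.454410552978516)
post 13 [ 0.63160692 -0.24705297  0.1934391 ]
bowl 672 [0.48484417 0.47691903 0.06442753] ((484.60833740234375, 488.966552734375), 129.93524169921875)
crate 1302 ((486.6326904296875, 99.42222595214844), (337.7547912597656, 380.28509521484375), 3.5082881450653076) 0.044867932193528304
mat 2729 ((472.4669189453125, -150.2402801513672), (206.7198028564453, 329.12982177734375), 6.6866044998168945)
```

drive_tool([
  [20,5,20,0,0,6.4,-1],
  [30,8,20,0,0,6.4,-1],
  [30,8,15,0,0,6.4,-1],
  [30,9,15,0,0,6.4,-1],
  [30,9,15,0,0,6.4,-1],
  [30,9,15,0,0,6.4,-1],
  [30,9,10,0,0,6.4,-1],
  [30,9,10,0,0,6.4,-1],
  [30,9,10,0,0,6.4,-1],
  [30,9,0,0,0,6.4,-1],
  [30,9,0,0,0,6.4,-1],
  [20,5,0,0,0,6.6,-1],
], force=40)

```text
clock: 1.25
eef_pos: [0.4712, -0.4611, 0.361]
tool_rot: [162.1, 90.0, 72.4]
force: [-1.1, 0.1, -0.2]
width: 0.0851
```

```bash
python3 - <<'E'
from h import *
o=robot.observe(); print(o['eef_pos'],o['q'],o['tool_rot'],o['clock'],o['force'])
for n in ['wrist','top','scene']:
    s=snap(n); save(s,n+'1'); 
E
```

```text
[ 0.47115046 -0.46108064  0.36104482] [-5.10818317e+01  1.89675068e+01  5.48764700e+01  2.22718352e-02
  1.06170164e+02 -5.14052210e+01] [162.05867673  89.97435698  72.3882659 ] 1.25 [-1.06822083  0.10997367 -0.22846445]
```

View pics/wrist1.png

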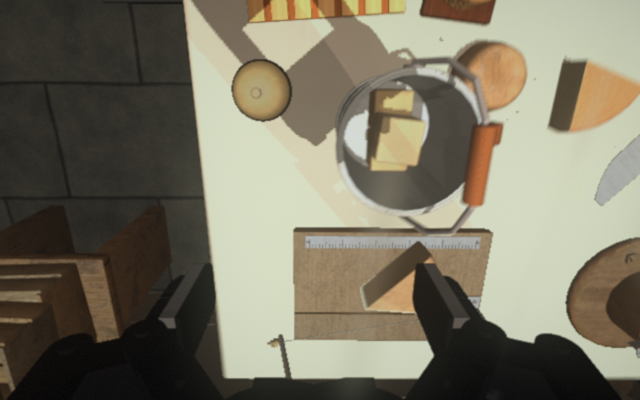

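View pics/scene1.png

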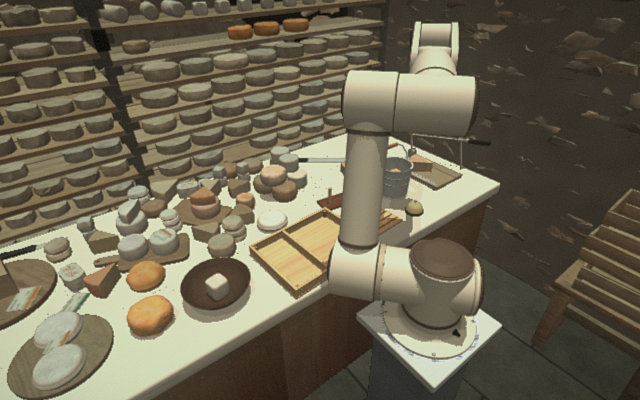

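```bash
cat >> h.py <<'E'
def tri(s1,p1,s2,p2):
    o1,d1=ray(s1,*p1);o2,d2=ray(s2,*p2)
    a=np.linalg.lstsq(np.stack([d1,-d2],1),o2-o1,rcond=None)[0]
    A=o1+a[0]*d1;B=o2+a[1]*d2
    return (A+B)/2,np.linalg.norm(A-B)
def omask(s,box,h=14,sat=110):
    hsv=cv2.cvtColor(s['color'],cv2.COLOR_RGB2HSV); m=np.zeros(hsv.shape[:2],np.uint8)
    x0,y0,x1,y1=box; b=hsv[y0:y1,x0:x1]; m[y0:y1,x0:x1]=((b[...,0]<h)&(b[...,1]>sat))
    n,l,st,c=cv2.connectedComponentsWithStats(m); k=1+st[1:,4].argmax()
    p=np.argwhere(l==k)[:,::-1]; return p
def circ(P,x0):
    from scipy.optimize import least_squares
    return least_squares(lambda p:np.hypot(P[:,0]-p[0],P[:,1]-p[1])-p[2],x0,loss='soft_l1',f_scale=.002).x
E
python3 - <<'E'
from h import *
w=snap('wrist');t=snap('top');C=cloud(w)
pw=omask(w,(450,110,510,215),sat=140);pt=omask(t,(440,165,475,190),sat=120)
print(len(pw),cv2.minAreaRect(pw.astype(np.float32)),cv2.minAreaRect(pt.astype(np.float32)))
c1=np.array(cv2.minAreaRect(pw.astype(np.float32))[0]);c2=np.array(cv2.minAreaRect(pt.astype(np.float32))[0])
print('tri',tri(w,c1,t,c2))
X=C[pw[:,1],pw[:,0]]; X=X[(X[:,2]>.2)&(X[:,2]<.26)]; print(X.mean(0),X[:,2].max(),X.min(0)); print(np.linalg.svd(X-X.mean(0),full_matrices=False)[2][0])
m=(C[...,2]>.144)&(C[...,2]<.156)&(np.hypot(C[...,0]-.569,C[...,1]+.447)<.09)
P=C[m]; print(len(P),circ(P,[.57,-.447,.073]),P[:,2].mean())
E
```

```text
1705 ((481.6538391113281, 164.23077392578125), (25.691213607788086, 84.91828918457031), 11.309932708740234) ((455.5, 177.0), (4.0, 19.0), 90.0)
tri (array([ 0.60013129, -0.4445317 ,  0.23954045]), np.float64(0.0014656413631338912))
[ 0.6012361  -0.44657374  0.23299934] 0.23643596517165638 [ 0.59443656 -0.48024538  0.22634419]
[-0.02578862 -0.99966577 -0.00181361]
3146 [ 0.56799183 -0.44742314  0.07262371] 0.1496934078230024
```

drive_tool([
  [26,3,0,0,0,0,-1],
  [26,3,0,0,0,0,-1],
  [26,3,0,0,0,0,-1],
  [26,3,-10,0,0,0,-1],
  [26,3,-30,0,0,-1.5,-1],
  [0,0,-30,0,0,0,-1],
  [0,0,-30,0,0,0,-1],
  [0,0,-30,0,0,0,-1],
  [0,0,-24,0,0,0,-1],
  [0,0,0,0,0,0,-1],
], force=60)

```text
clock: 2.33
eef_pos: [0.5966, -0.4471, 0.2017]
tool_rot: [-129.6, 89.6, 138.7]
force: [-0.1, 0.5, -1.0]
width: 0.0857
```

```bash
python3 - <<'E'
from h import *
o=robot.observe(); print(o['eef_pos'],o['tool_rot'],o['force'])
s=snap('wrist'); save(s,'wrist2')
E
```

```text
[ 0.59657983 -0.44710444  0.20174208] [-129.596082     89.57189554  138.6949713 ] [-0.08366362  0.46083069 -1.04479712]
```

View pics/wrist2.png

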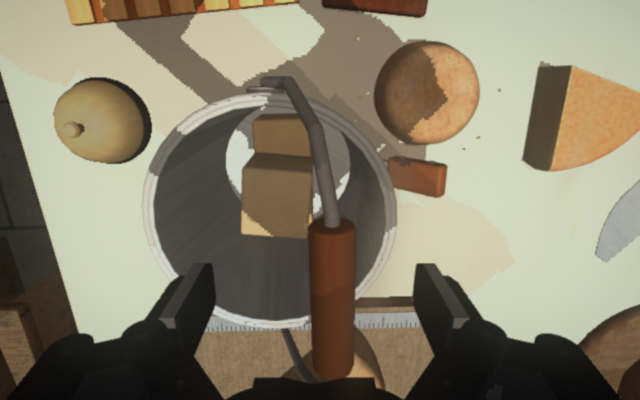

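drive_tool([
  [4,0,4,0,0,0,0.3],
  [0,0,0,0,0,0,1],
  [0,0,0,0,0,0,1],
  [0,0,0,0,0,0,1],
  [0,0,0,0,0,0,1],
  [0,0,0,0,0,0,1],
  [0,0,10,0,0,0,1],
  [0,0,20,0,0,0,1],
  [0,0,20,0,0,0,1],
  [0,0,0,0,0,0,1],
], force=60)

```text
clock: 3.22
eef_pos: [0.6032, -0.4478, 0.2656]
tool_rot: [48.5, 89.7, -43.1]
force: [-0.4, 0.8, -6.0]
width: 0.0161
```

```bash
python3 - <<'E'
from h import *
o=robot.observe(); print(o['eef_pos'],o['tool_rot'],o['force'])
s=snap('wrist'); save(s,'wrist3')
t=snap('top'); C=cloud(t); save(t,'top3')
# crate walls: heights; mat
for nm,box,zr in (('crate',(238,185,352,275),(.036,.052)),):
    x0,y0,x1,y1=box; m=np.zeros(C.shape[:2],np.uint8); m[y0:y1,x0:x1]=1
    m&=((C[...,2]>zr[0])&(C[...,2]<zr[1])).astype(np.uint8)
    n,l,st,c=cv2.connectedComponentsWithStats(m); k=1+st[1:,4].argmax(); P=C[l==k]; print(len(P)); 
    r=cv2.minAreaRect((P[:,:2]*1000).astype(np.float32)); print(nm,r, P[:,2].mean())
hsv=cv2.cvtColor(t['color'],cv2.COLOR_RGB2HSV); print(hsv[215,352:362], hsv[200,410:412],hsv[262,370])
E
```

```text
[ 0.60316797 -0.44776227  0.26560188] [ 48.47755273  89.74209666 -43.08482545] [-0.43132929  0.76975735 -5.99626172]
963
crate ((463.4138488769531, 97.8531723022461), (290.5426940917969, 380.2176208496094), 3.6842963695526123) 0.044795562689086216
[[ 23  98 154]
 [ 24 100 155]
 [ 23 101 157]
 [ 23  98 162]
 [ 23 100 158]
 [ 23  98 159]
 [ 24  94 160]
 [ 25  96 160]
 [ 25  96 162]
 [ 24  91 165]] [[ 23  46 117]
 [ 24  48 102]] [ 18  50 101]
```

View pics/top3.png

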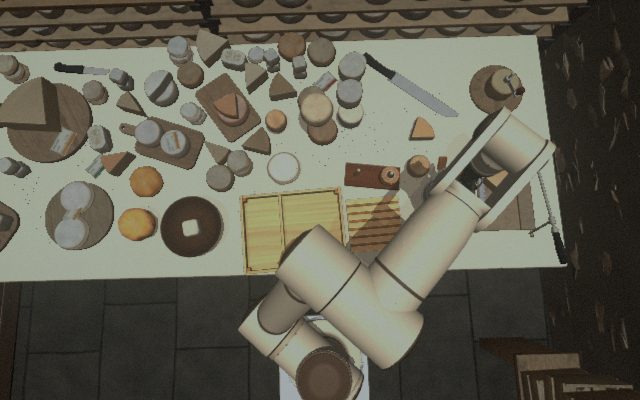

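View pics/wrist3.png

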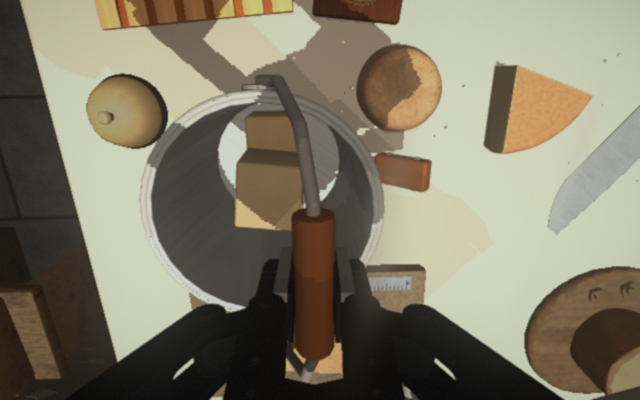

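```bash
python3 - <<'E'
from h import *
t=snap('top')
P=np.array([onz(t,330+a/4.7,140+b/4.7,.008) for a,b in [(76,283),(318,262),(345,505),(100,527)]]); print(P.round(4),P.mean(0))
e=P[1]-P[0];g=P[2]-P[3];print(np.degrees(np.arctan2(e[0],-e[1])),np.degrees(np.arctan2(g[0],-g[1])),np.linalg.norm(e),np.linalg.norm(P[1]-P[2]))
# brick/bowl/post
im=cv2.imread('pics/top0.png'); t0=dict(t); t0['color']=im[:,:,::-1].copy()
hsv=cv2.cvtColor(t0['color'],cv2.COLOR_RGB2HSV); m=np.zeros(hsv.shape[:2],np.uint8); m[193:256,346:408]=(hsv[193:256,346:408,1]>72); m=cv2.morphologyEx(m,cv2.MORPH_OPEN,np.ones((3,3)))
n,l,st,c=cv2.connectedComponentsWithStats(m);k=1+st[1:,4].argmax();p=np.argwhere(l==k)[:,::-1]
W=np.array([onz(t,a,b,.008)[:2]*1000 for a,b in p]);print(cv2.minAreaRect(W.astype(np.float32)))
E
```

```text
[[ 0.571  -0.1075  0.008 ]
 [ 0.5824 -0.3051  0.008 ]
 [ 0.3857 -0.3141  0.008 ]
 [ 0.3739 -0.1185  0.008 ]] [ 0.47826015 -0.2113209   0.008     ]
3.31605808416876 3.474760689606377 0.19791668549053415 0.19689113108552064
((479.01336669921875, -209.19622802734375), (197.78829956054688, 197.6277618408203), 3.11149001121521)
```

drive_tool([
  [-5,0,15,0,0,0,1],
  [0,0,15,0,0,0,1],
  [0,0,15,0,0,0,1],
  [0,0,15,0,0,0,1],
  [0,0,0,0,0,0,1],
])

```text
clock: 3.78
eef_pos: [0.5978, -0.4475, 0.3227]
tool_rot: [47.8, 89.9, -43.8]
force: [0.2, 0.6, -7.4]
width: 0.016
```

```bash
python3 - <<'E'
from h import *
o=robot.observe(); print(o['eef_pos'],o['tool_rot'],o['force'])
s=snap('wrist'); save(s,'wrist4'); s=snap('scene'); save(s,'scene4',(330,80,520,240),4)
E
```

```text
[ 0.59784276 -0.44753081  0.3226896 ] [ 47.77744193  89.91135283 -43.78944174] [ 0.23935142  0.61984589 -7.39296718]
```

View pics/wrist4.png

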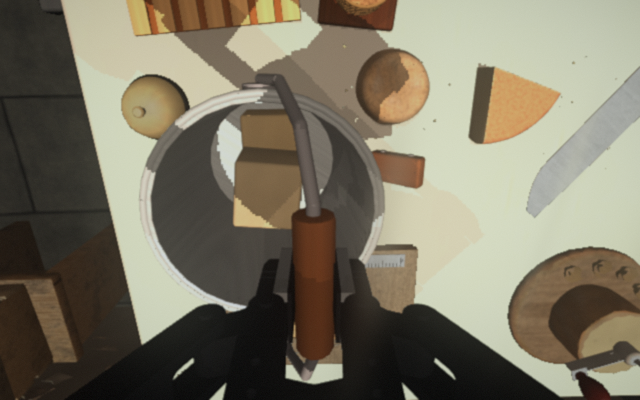

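View pics/scene4.png

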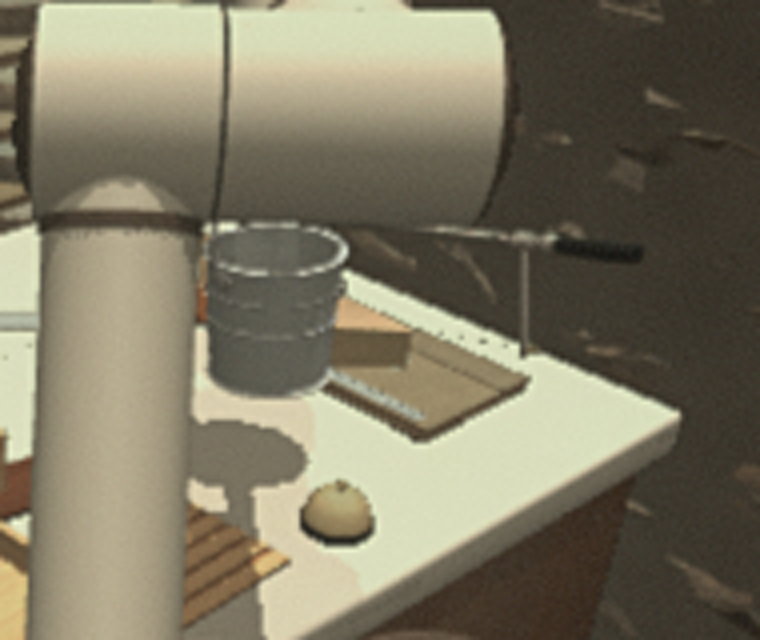

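```bash
cat > rim.py <<'E'
from h import *
import sys
w=snap('wrist');C=cloud(w); o=robot.observe(); g=o['eef_pos']
hsv=cv2.cvtColor(w['color'],cv2.COLOR_RGB2HSV)
zt=float(sys.argv[1]) if len(sys.argv)>1 else g[2]-0.055-.03
P=C[60:330,110:420].reshape(-1,3); P=P[(abs(P[:,2]-zt)<.04)&(np.hypot(P[:,0]-g[0],P[:,1]-g[1])<.17)]
# upper envelope: rim = smooth metal; RANSAC plane w/ circle
best=None;rng=np.random.default_rng(0)
for i in range(600):
    a=P[rng.choice(len(P),3,False)]; n=np.cross(a[1]-a[0],a[2]-a[0]); 
    if np.linalg.norm(n)<2e-4: continue
    n/=np.linalg.norm(n); n*=np.sign(n[2])
    if n[2]<.85: continue
    k=abs((P-a[0])@n)<.0025
    if best is None or k.sum()>best[0]: best=(k.sum(),k)
Q=P[best[1]];c=Q.mean(0);n=np.linalg.svd(Q-c,full_matrices=False)[2][2];n*=np.sign(n[2])
print(len(Q),len(P),'normal',n.round(3),'z',c[2].round(4),'circle',circ(Q,[c[0],c[1],.073]).round(4),'tcp',g)
E
python3 rim.py
```

```text
6903 22138 normal [ 0.078 -0.005  0.997] z 0.2573 circle [ 0.5672 -0.4467  0.0723] tcp [ 0.59765107 -0.44730707  0.31900739]
```

drive_tool([
  [-3,6,8,0,0,-2.5,1],
  [-6.6,12.9,8,0,0,-4.7,1],
  [-6.6,12.9,4,0,0,-4.7,1],
  [-6.6,12.9,0,0,0,-4.7,1],
  [-6.6,12.9,0,0,0,-4.7,1],
  [-6.6,12.9,0,0,0,-4.7,1],
  [-6.6,12.9,0,0,0,-4.7,1],
  [-6.6,12.9,0,0,0,-4.7,1],
  [-6.6,12.9,0,0,0,-4.7,1],
  [-6.6,12.9,0,0,0,-4.7,1],
  [-6.6,12.9,0,0,0,-4.7,1],
  [-6.6,12.9,0,0,0,-4.7,1],
])

```text
clock: 4.93
eef_pos: [0.5214, -0.2987, 0.3393]
tool_rot: [-69.3, 89.9, 144.7]
force: [1.0, 0.3, -7.1]
width: 0.0159
```

drive_tool([
  [-6.6,12.9,0,0,0,-4.7,1],
  [-6.6,12.9,0,0,0,-4.7,1],
  [-6.6,12.9,0,0,0,-4.7,1],
  [-6.6,12.9,0,0,0,-4.7,1],
  [-6.6,12.9,0,0,0,-4.7,1],
  [-6.6,12.9,0,0,0,-4.7,1],
  [-4,8,0,0,0,-2.5,1],
  [0,0,0,0,0,0,1],
  [0,0,0,0,0,0,1],
  [0,0,0,0,0,0,1],
])

```text
clock: 5.77
eef_pos: [0.4786, -0.2144, 0.3404]
tool_rot: [-26.4, 90.0, 157.2]
force: [-0.2, -0.3, -8.3]
width: 0.016
```

```bash
python3 rim.py; python3 - <<'E'
from h import *
o=robot.observe(); print(o['eef_pos'],o['tool_rot'],o['force'],o['q'])
s=snap('wrist'); save(s,'wrist5'); s=snap('scene'); save(s,'scene5')
E
```

```text
6891 22163 normal [-0.008 -0.098  0.995] z 0.2784 circle [ 0.4769 -0.1842  0.0721] tcp [ 0.47862842 -0.21453599  0.34052318]
[ 0.47862842 -0.21453599  0.34052318] [-27.60599671  89.95196022 155.99335908] [-1.04686044 -0.28164555 -8.30892458] [-3.25586029e+01  1.82626164e+00  7.72926748e+01 -7.27576808e-03
  1.00928569e+02  5.38406648e+01]
```

View pics/wrist5.png

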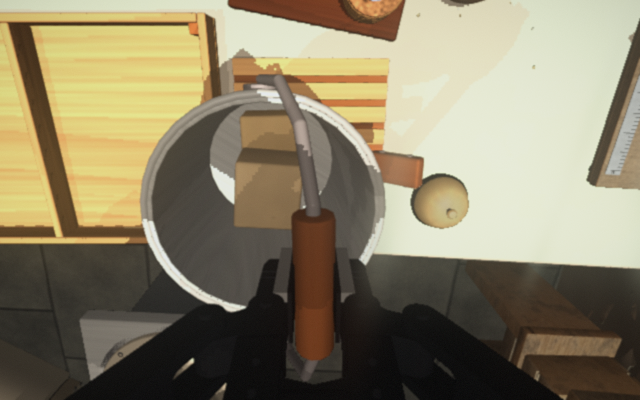

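View pics/scene5.png

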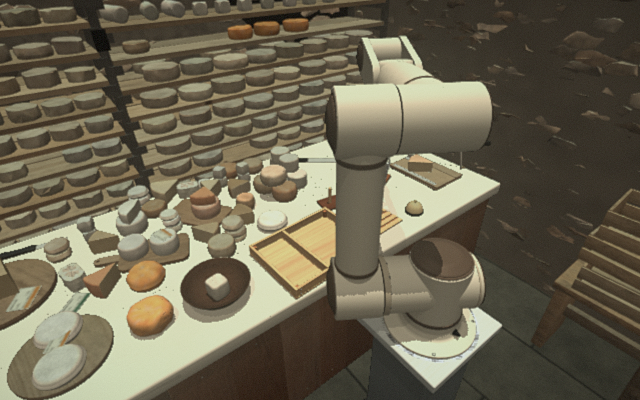

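drive_tool([
  [0.5,-7,-10,0,0,0,1],
  [0.5,-7,-20,0,0,0,1],
  [0,0,-25,0,0,0,1],
  [0,0,-25,0,0,0,1],
  [0,0,-20,0,0,0,1],
  [0,0,-8,0,0,0,1],
  [0,0,-4,0,0,0,1],
  [0,0,-3,0,0,0,1],
  [0,0,-2,0,0,0,1],
  [0,0,0,0,0,0,1],
])

```text
clock: 6.75
eef_pos: [0.4798, -0.2283, 0.2248]
tool_rot: [147.3, 89.9, -29.1]
force: [0.1, -1.1, -7.6]
width: 0.0158
```

```bash
python3 rim.py; python3 - <<'E'
from h import *
o=robot.observe(); print(o['eef_pos'],o['tool_rot'],o['force'])
E
```

```text
6935 21893 normal [-0.006 -0.028  1.   ] z 0.1622 circle [ 0.4774 -0.197   0.0726] tcp [ 0.47975216 -0.22826648  0.22500497]
[ 0.47975216 -0.22826648  0.22500497] [146.75879891  89.9416828  -29.70003479] [-0.37825433 -0.43863268 -8.04822783]
```

drive_tool([
  [0,0,-2,0,0,0,1],
  [0,0,-2,0,0,0,1],
  [0,0,-2,0,0,0,1],
  [0,0,0,0,0,0,1],
])

```text
clock: 7.13
eef_pos: [0.4804, -0.2283, 0.2195]
tool_rot: [155.4, 89.8, -21.0]
force: [3.0, 0.0, 4.4]
width: 0.0161
```

```bash
python3 rim.py; python3 - <<'E'
from h import *
o=robot.observe(); print(o['eef_pos'],o['tool_rot'],o['force'])
E
```

```text
6729 22506 normal [-0.005  0.002  1.   ] z 0.158 circle [ 0.4777 -0.1933  0.0726] tcp [ 0.48029529 -0.22827204  0.21948277]
[ 0.48029529 -0.22827204  0.21948277] [155.29938499  89.82714377 -21.15702104] [3.47958437 0.45296127 4.28593331]
```

drive_tool([
  [0,0,0,0,0,0,1],
  [0,0,0,0,0,0,1],
  [0.4,-6.3,-2.8,0,0,0,1],
  [0.4,-6.4,-3,0,0,0,1],
  [0.4,-6.3,-4,0,0,0,1],
  [0.4,-6.3,-4.2,0,0,0,1],
  [0.4,-5.6,-4.8,0,0,0,1],
  [0.4,-5.6,-5.1,0,0,0,1],
  [0.4,-4.8,-5.6,0,0,0,1],
  [0.4,-4.8,-5.9,0,0,0,1],
  [0.2,-3,-4.2,0,0,0,1],
  [0,0,0,0,0,0,1],
], force=20)

```text
clock: 8.18
eef_pos: [0.4826, -0.2776, 0.1772]
tool_rot: [-32.4, 89.9, 151.2]
force: [0.7, 2.8, -2.5]
width: 0.0162
```

```bash
python3 rim.py 0.158; python3 - <<'E'
from h import *
o=robot.observe(); print(o['eef_pos'],o['tool_rot'],o['force'])
s=snap('wrist'); save(s,'wrist6')
E
```

```text
4365 12957 normal [0.002 0.53  0.848] z 0.1731 circle [ 0.4821 -0.2086  0.0791] tcp [ 0.48260416 -0.27741345  0.17777681]
[ 0.48260416 -0.27741345  0.17777681] [-28.58076447  89.92631041 154.93162507] [ 0.08644068  2.53507165 -2.67757123]
```

View pics/wrist6.png

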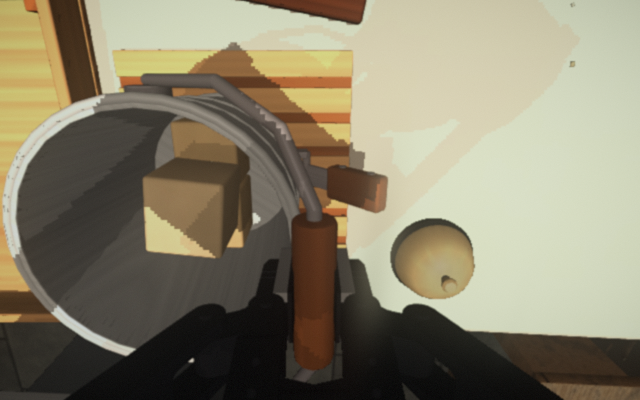

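```bash
python3 - <<'E'
from h import *
w=snap('wrist');C=cloud(w)
P=C[80:360,0:330].reshape(-1,3)
P=P[(abs(P[:,2]-.158)<.006)&(np.hypot(P[:,0]-.478,P[:,1]+.193)<.1)]
print(len(P),circ(P,[.478,-.193,.073]),P[:,2].mean())
hi=C[80:360,0:330].reshape(-1,3);hi=hi[(hi[:,2]>.165)&(hi[:,2]<.22)];print(len(hi), hi.min(0),hi.max(0))
t=snap('top');save(t,'top6',(330,150,500,280),4.7)
E
```

```text
11311 [ 0.4777979  -0.19663142  0.07243367] 0.15725962022910836
9986 [ 0.45018894 -0.28530362  0.16502642] [ 0.56155797 -0.21935276  0.2199888 ]
```

View pics/top6.png

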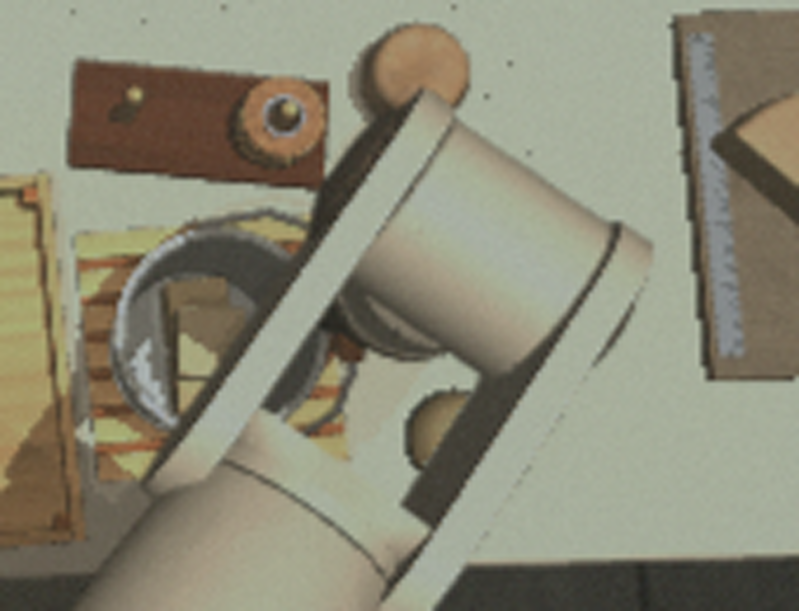

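drive_tool([
  [0,0,0,0,0,0,-0.2],
  [0,0,0,0,0,0,-0.2],
  [0,0,0,0,0,0,-0.2],
  [0,0,15,0,0,0,-0.2],
  [0,-2,25,0,0,0,1],
  [0,-3,10,0,0,0,1],
  [0,-3,0,0,0,0,1],
  [0,-2,0,0,0,0,1],
  [0,0,0,0,0,0,1],
], force=20)

```text
clock: 9.13
eef_pos: [0.4827, -0.2875, 0.2276]
tool_rot: [-42.4, 89.9, 141.1]
force: [-0.3, 0.8, -0.4]
width: 0.0
```

```bash
python3 - <<'E'
from h import *
o=robot.observe(); print(o['eef_pos'],o['width'],o['force'])
w=snap('wrist'); save(w,'wrist7')
E
```

```text
[ 0.48266011 -0.28746076  0.22758616] 1.0094129817339392e-06 [-0.25105962  0.8057921  -0.44070054]
```

View pics/wrist7.png

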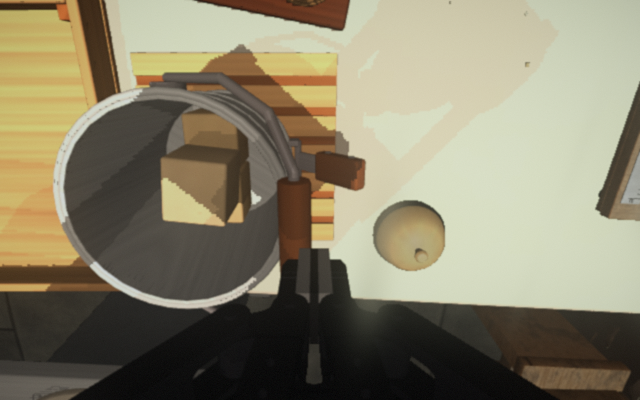

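drive_tool([
  [0,0,-14,0,0,0,1],
  [0,0,-8,0,0,0,1],
  [0,-1,-8,0,0,0,1],
  [0,-1,-8,0,0,0,1],
  [0,-2,-8,0,0,0,1],
  [0,-2,-8,0,0,0,1],
  [0,-2,-8,0,0,0,1],
  [0,0,0,0,0,0,1],
])

```text
clock: 9.85
eef_pos: [0.4824, -0.2952, 0.1645]
tool_rot: [-43.7, 89.9, 139.9]
force: [0.1, -2.3, 0.5]
width: -0.0002
```

```bash
python3 - <<'E'
from h import *
o=robot.observe(); print(o['eef_pos'],o['width'],o['force'])
w=snap('wrist'); save(w,'wrist8'); C=cloud(w)
P=C[80:360,0:330].reshape(-1,3)
P=P[(abs(P[:,2]-.158)<.006)&(np.hypot(P[:,0]-.478,P[:,1]+.193)<.1)]
print(len(P),circ(P,[.478,-.193,.073]),P[:,2].mean())
E
```

```text
[ 0.48236643 -0.29519644  0.16449565] -0.0001593294889336317 [ 0.08979291 -2.29770049  0.47137846]
10598 [ 0.47644439 -0.18901224  0.0733434 ] 0.15769759240294967
```

View pics/wrist8.png

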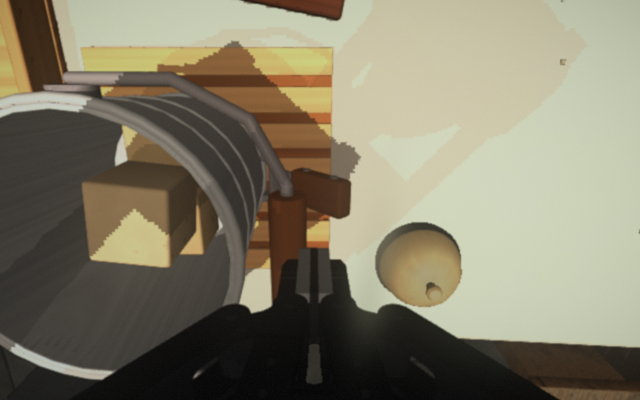

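```bash
python3 - <<'E'
from h import *
w=snap('wrist'); C=cloud(w)
p=omask(w,(262,185,310,260),sat=120); X=C[p[:,1],p[:,0]]; print(len(p),np.median(X,0),np.percentile(X,[5,95],axis=0))
print(C[210:212,270:306:4].round(3))
E
```

```text
2685 [ 0.50000368 -0.28189652  0.16484764] [[ 0.43813067 -0.28981204  0.00366516]
 [ 0.51392667 -0.27302695  0.16704038]]
[[[ 0.507 -0.273  0.161]
  [ 0.508 -0.276  0.165]
  [ 0.509 -0.277  0.166]
  [ 0.509 -0.279  0.166]
  [ 0.51  -0.281  0.167]
  [ 0.51  -0.283  0.167]
  [ 0.509 -0.284  0.165]
  [ 0.509 -0.286  0.165]
  [ 0.509 -0.288  0.163]]

 [[ 0.507 -0.274  0.162]
  [ 0.508 -0.276  0.164]
  [ 0.509 -0.277  0.166]
  [ 0.509 -0.279  0.167]
  [ 0.509 -0.281  0.167]
  [ 0.509 -0.283  0.166]
  [ 0.509 -0.284  0.166]
  [ 0.509 -0.286  0.165]
  [ 0.508 -0.288  0.163]]]
```

drive_tool([
  [0,-3,20,0,0,0,1],
  [0,-10,30,0,0,6.9,0],
  [0,-15,30,0,0,6.9,-1],
  [0,-15,5,0,0,6.9,-1],
  [0,-15,0,0,0,6.9,-1],
  [0,-15,0,0,0,6.9,-1],
  [0,-15,0,0,0,6.9,-1],
  [0,-15,0,0,0,6.9,-1],
  [0,0,0,0,0,6.9,-1],
  [0,0,0,0,0,6.9,-1],
  [0,0,0,0,0,6.9,-1],
  [0,0,0,0,0,6.9,-1],
])

```text
clock: 10.95
eef_pos: [0.483, -0.3979, 0.2517]
tool_rot: [-159.3, 90.0, 100.4]
force: [0.1, 0.1, -0.4]
width: 0.0853
```

drive_tool([
  [0,0,0,0,0,6.9,-1],
  [0,0,0,0,0,6.9,-1],
  [0,0,0,6,0.4,0,-1],
  [0,0,0,6,0.4,0,-1],
  [0,0,0,6,0.4,0,-1],
  [0,0,0,6,0.4,0,-1],
  [0,0,0,0,0,0,-1],
])

```text
clock: 11.53
eef_pos: [0.4822, -0.3996, 0.2489]
tool_rot: [-179.1, 65.4, 94.0]
force: [0.2, -0.3, -1.2]
width: 0.0854
```

```bash
cat > st.py <<'E'
from h import *
from scipy.spatial.transform import Rotation as Ro
o=robot.observe(); print(o['clock'],o['eef_pos'].round(4),'F',o['force'].round(1),'w',round(o['width'],4),'q',o['q'].round(1))
print(Ro.from_euler('xyz',o['tool_rot'],degrees=True).as_matrix().round(3))
E
python3 st.py; python3 - <<'E'
from h import *
w=snap('wrist'); save(w,'wrist9')
E
```

```text
11.5333 [ 0.4822 -0.3996  0.2489] F [ 0.2 -0.3 -1.2] w 0.0854 q [-53.4  27.3  59.6  14.2 113.6 -53.2]
[[-0.029  0.998  0.048]
 [ 0.416  0.055 -0.908]
 [-0.909 -0.007 -0.417]]
```

View pics/wrist9.png

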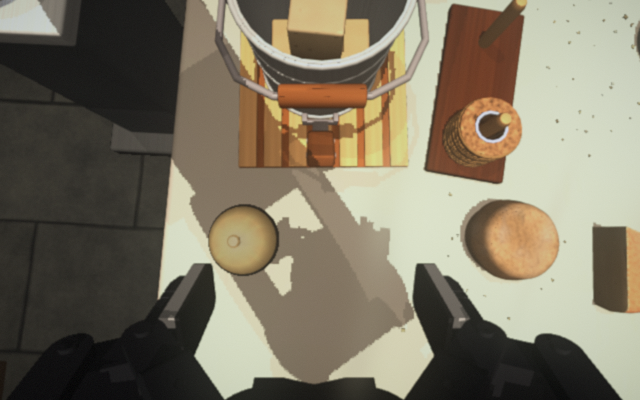

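drive_tool([
  [0,-5,0,6,0.4,0,-1],
  [0,-5,0,6,0.4,0,-1],
  [0,-5,0,6,0.4,0,-1],
  [0,-5,0,2.5,0.2,0,-1],
  [0,0,0,0,0,0,-1],
  [0,0,0,0,0,0,-1],
])

```text
clock: 12.08
eef_pos: [0.4833, -0.4179, 0.2514]
tool_rot: [-179.4, 45.6, 93.9]
force: [-0.1, -0.2, 1.3]
width: 0.0853
```

```bash
python3 st.py; python3 - <<'E'
from h import *
w=snap('wrist'); save(w,'wrist10'); C=cloud(w)
hsv=cv2.cvtColor(w['color'],cv2.COLOR_RGB2HSV)
X=C.reshape(-1,3); hh=hsv.reshape(-1,3)
m=(hh[:,0]<14)&(hh[:,1]>110)
def sel(c,r): return m&(np.linalg.norm(X-c,axis=1)<r)
k=sel(np.array([.484,-.30,.06]),.04); Q=X[k]; print('tip',k.sum(),Q.mean(0),Q.min(0),Q.max(0)); U=np.linalg.svd(Q-Q.mean(0),full_matrices=False)[2]; print(U.round(3))
k=sel(np.array([.484,-.285,.16]),.04); Q=X[k]; print('bail',k.sum(),Q.mean(0),Q.min(0),Q.max(0)); print(np.linalg.svd(Q-Q.mean(0),full_matrices=False)[2][0].round(3))
E
```

```text
12.0833 [ 0.4833 -0.4179  0.2514] F [-0.1 -0.2  1.3] w 0.0853 q [-57.6  40.1  46.9  26.1 130.7 -50.4]
[[-0.047  0.998  0.037]
 [ 0.698  0.059 -0.713]
 [-0.714 -0.008 -0.7  ]]
tip 662 [ 0.48259488 -0.30464999  0.06914991] [ 0.46773489 -0.32142768  0.04586444] [ 0.49718307 -0.27711787  0.08096643]
[[ 0.041 -0.803  0.594]
 [ 0.999  0.04  -0.015]
 [-0.012  0.594  0.804]]
bail 1541 [ 0.48141203 -0.28600175  0.16328206] [ 0.44837626 -0.29361181  0.13530559] [ 0.51405425 -0.25446143  0.16821656]
[ 0.998  0.057 -0.005]
```

View pics/wrist10.png

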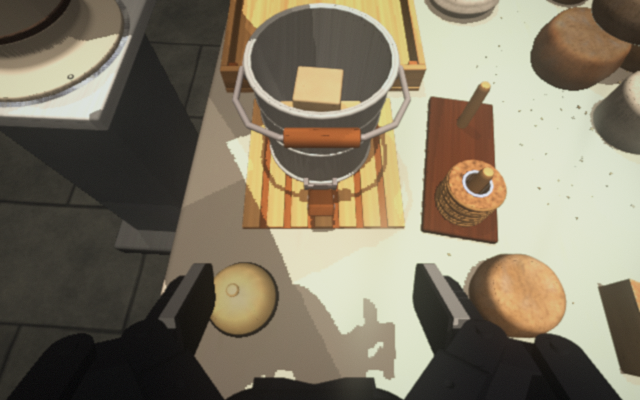

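drive_tool([
  [2,7,-32,0,0,0,-1],
  [2,7,-32,0,0,0,-1],
  [1,8,-32,0,0,0,-1],
  [-1,14,-14.2,0,0,0,-1],
  [-1,14,-14.2,0,0,0,-1],
  [-1,14,-14.2,0,0,0,-1],
  [-1,14,-14.2,0,0,0,-1],
  [-1,14,-14.2,0,0,0,-1],
  [-1,14,-14.2,0,0,0,-1],
  [-0.5,10,-10,0,0,0,-1],
  [0,0,0,0,0,0,-1],
])

```text
clock: 13.05
eef_pos: [0.4813, -0.2995, 0.0604]
tool_rot: [-179.4, 45.5, 94.0]
force: [-0.3, -0.6, -0.1]
width: 0.0851
```

```bash
python3 st.py; python3 - <<'E'
from h import *
w=snap('wrist'); save(w,'wrist11')
E
```

```text
13.05 [ 0.4813 -0.2995  0.0604] F [-0.3 -0.6 -0.1] w 0.0851 q [-52.6  36.4  75.9  23.6 105.8 -57.5]
[[-0.049  0.998  0.039]
 [ 0.699  0.062 -0.713]
 [-0.714 -0.008 -0.701]]
```

View pics/wrist11.png

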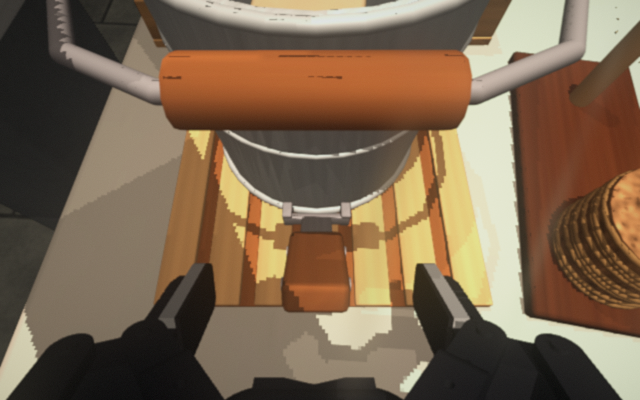

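drive_tool([
  [0,7,-9,0,0,0,-1],
  [0,7,-9,0,0,0,-1],
  [0,0,0,0,0,0,-1],
  [0,0,0,0,0,0,1],
  [0,0,0,0,0,0,1],
  [0,0,0,0,0,0,1],
  [0,0,0,0,0,0,1],
  [0,0,0,0,0,0,1],
  [0,0,0,0,0,0,1],
], force=80)

```text
clock: 13.85
eef_pos: [0.4815, -0.2885, 0.0427]
tool_rot: [-179.4, 45.4, 93.8]
force: [0.2, -2.1, 2.9]
width: 0.0269
```

```bash
python3 st.py; python3 - <<'E'
from h import *
w=snap('wrist'); save(w,'wrist12')
E
```

```text
13.85 [ 0.4815 -0.2885  0.0427] F [ 0.2 -2.1  2.9] w 0.0269 q [-52.2  36.7  77.8  23.8 103.6 -57.8]
[[-0.047  0.998  0.037]
 [ 0.7    0.059 -0.711]
 [-0.712 -0.007 -0.702]]
```

View pics/wrist12.png

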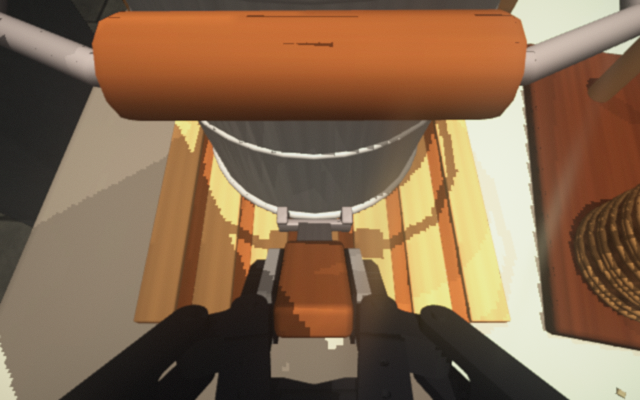

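drive_tool([
  [-0.2,3,14,0,0,0,1],
  [-0.2,4,14,0,0,0,1],
  [-0.2,4,14,0,0,0,1],
  [-0.4,6,14,0,0,0,1],
  [-0.4,7,14,0,0,0,1],
  [-0.5,8,18,0,0,0,1],
  [-0.5,8,18,0,0,0,1],
  [-0.4,7,17,0,0,0,1],
  [0,0,0,0,0,0,1],
])

```text
clock: 14.65
eef_pos: [0.4791, -0.2404, 0.1698]
tool_rot: [-179.6, 45.6, 93.7]
force: [0.6, -11.0, 7.1]
width: 0.0271
```

```bash
python3 st.py; python3 - <<'E'
from h import *
w=snap('wrist'); save(w,'wrist13');w=snap('scene'); save(w,'scene13',(240,120,440,280),4);w=snap('top'); save(w,'top13',(230,140,450,300),3.6)
E
```

```text
14.65 [ 0.4791 -0.2404  0.1698] F [  0.6 -11.    7.1] w 0.0271 q [-49.8  25.7  78.5  26.6 111.7 -51.3]
[[-0.046  0.998  0.04 ]
 [ 0.698  0.061 -0.713]
 [-0.715 -0.004 -0.7  ]]
```

View pics/wrist13.png

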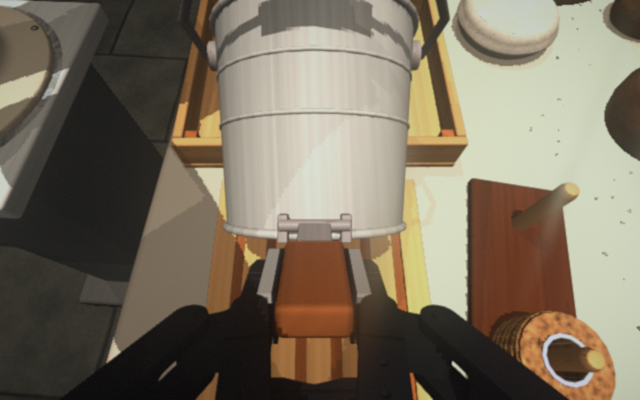

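View pics/top13.png

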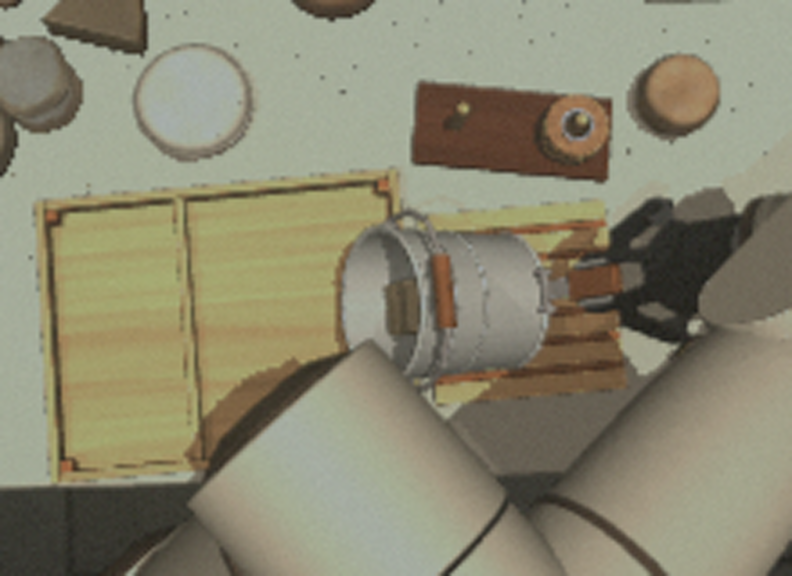

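View pics/scene13.png

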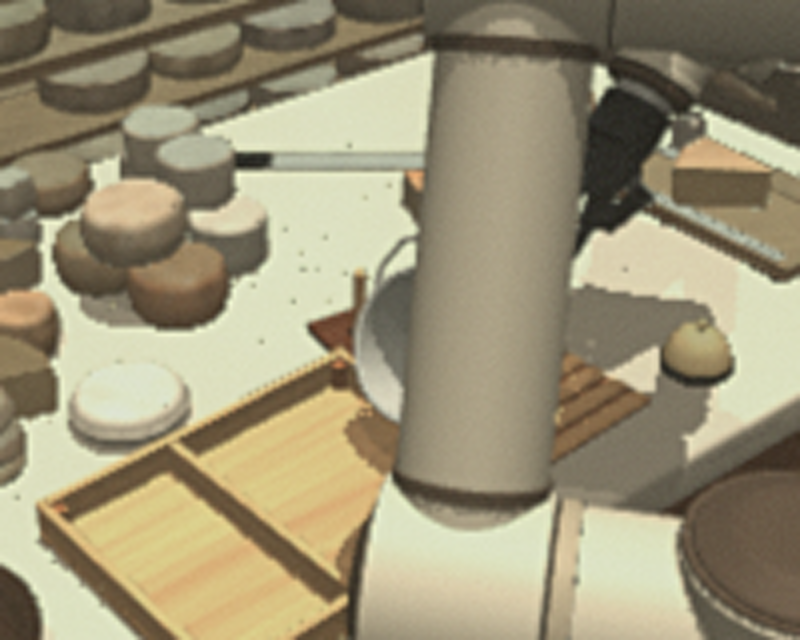

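drive_tool([
  [-0.8,12,15,0,0,0,1],
  [-0.8,12,14,0,0,0,1],
  [-1,16,9,0,0,0,1],
  [-1,17,9,0,0,0,1],
  [-1,17,8,0,0,0,1],
  [-1,17,6,0,0,0,1],
  [-1,17,6,0,0,0,1],
  [-1,16,8,0,0,0,1],
  [-1,15,15,0,0,0,1],
  [-1,15,15,0,0,0,1],
  [-1,10,18,0,0,0,1],
  [-1,10,18,0,0,0,1],
])

```text
clock: 15.8
eef_pos: [0.4666, -0.0664, 0.3067]
tool_rot: [-179.3, 45.4, 93.9]
force: [0.4, -0.6, -4.2]
width: 0.0268
```

```bash
python3 st.py; python3 - <<'E'
from h import *
w=snap('wrist'); save(w,'wrist14');w=snap('scene'); save(w,'scene14',(240,120,440,280),4);w=snap('top'); save(w,'top14',(230,140,450,300),3.6)
E
```

```text
15.8 [ 0.4666 -0.0664  0.3067] F [ 0.4 -0.6 -4.2] w 0.0268 q [-39.1   7.7  85.5  34.9 116.1 -34.9]
[[-0.048  0.998  0.036]
 [ 0.701  0.059 -0.711]
 [-0.712 -0.009 -0.702]]
```

View pics/wrist14.png

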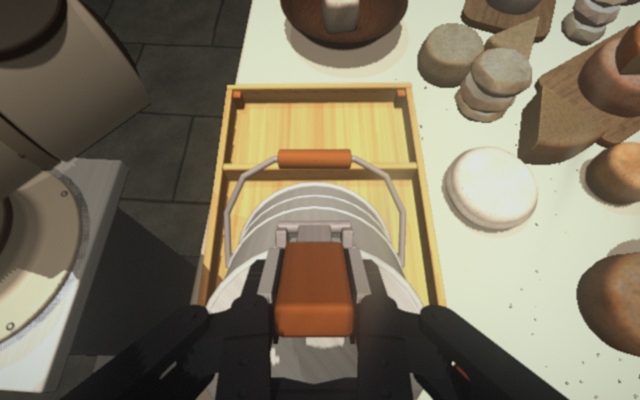

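View pics/top14.png

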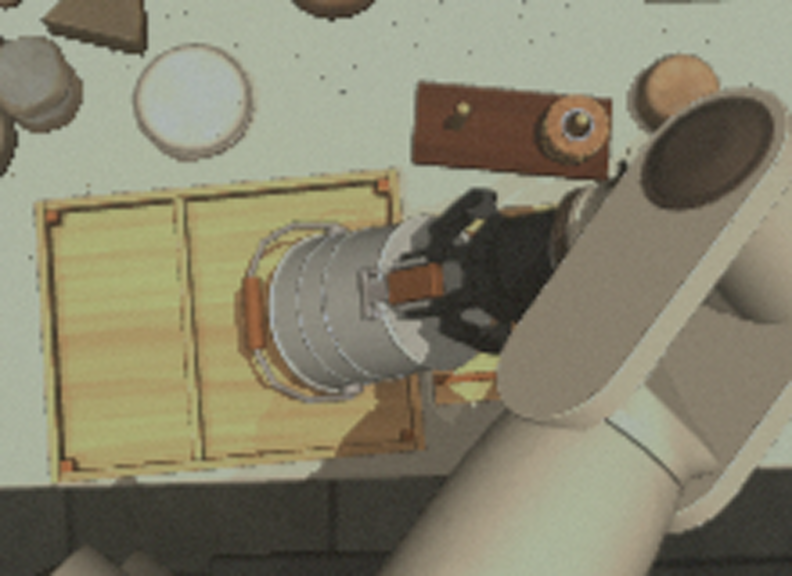

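View pics/scene14.png

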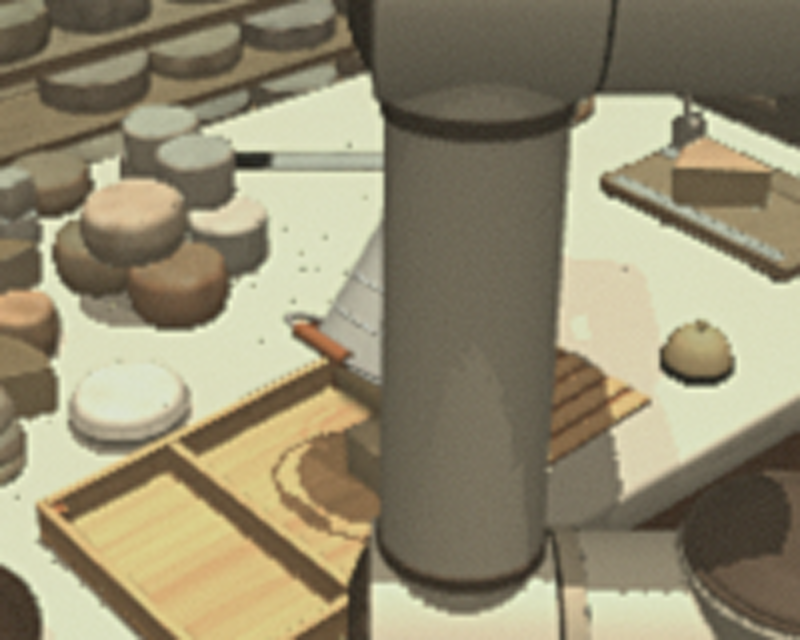

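drive_tool([
  [0,0,15,0,0,0,1],
  [0,0,20,0,0,0,1],
  [0,1,20,-4,-0.3,0,1],
  [0,2,10,-5,-0.3,0,1],
  [0,3,0,-5,-0.3,0,1],
  [0,3,0,-5,-0.3,0,1],
  [0,3,0,-5,-0.3,0,1],
  [0,0,0,-5,-0.3,0,1],
  [0,0,0,-5,-0.3,0,1],
  [0,0,0,-5,-0.3,0,1],
  [0,0,0,-5,-0.3,0,1],
  [0,0,0,0,0,0,1],
])

```text
clock: 16.95
eef_pos: [0.4669, -0.0542, 0.3719]
tool_rot: [-137.4, 89.6, 135.8]
force: [-0.5, -0.2, -4.9]
width: 0.0268
```

```bash
python3 st.py; python3 - <<'E'
from h import *
w=snap('wrist'); save(w,'wrist15');w=snap('scene'); save(w,'scene15',(220,80,440,280),3);w=snap('top'); save(w,'top15',(230,140,450,300),3.6)
E
```

```text
16.95 [ 0.4669 -0.0542  0.3719] F [-0.5 -0.2 -4.9] w 0.0268 q [-16.1  -4.3  79.7   0.2 104.9 -19.3]
[[-0.005  0.998  0.057]
 [ 0.004  0.057 -0.998]
 [-1.    -0.004 -0.005]]
```

View pics/wrist15.png

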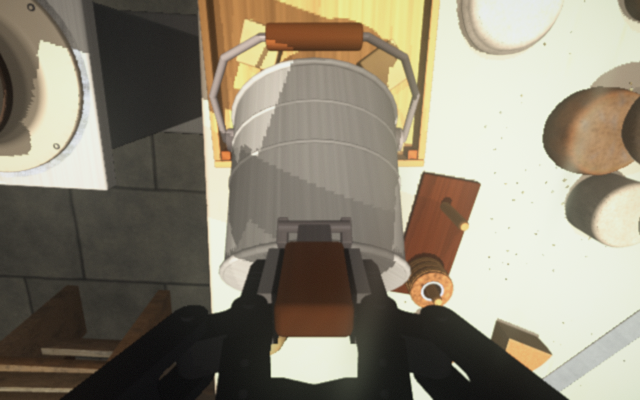

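View pics/top15.png

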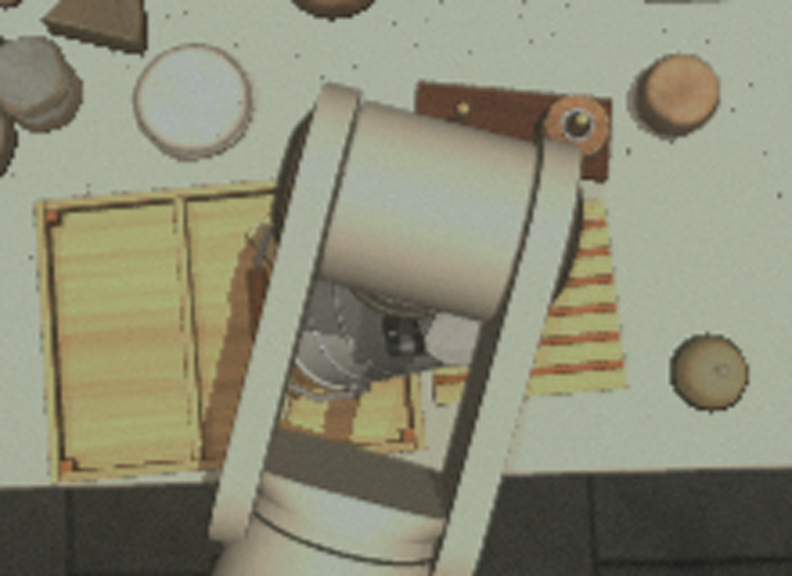

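View pics/scene15.png

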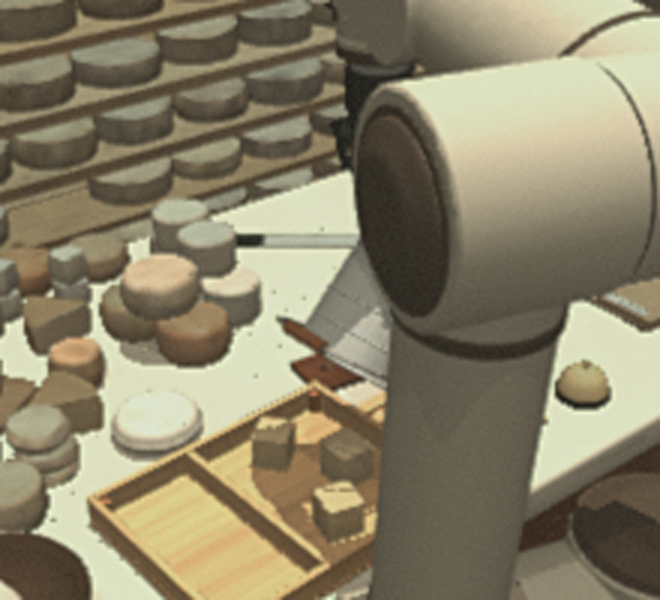

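drive_tool([
  [0.6,-8,0,0,0,0,1],
  [1.3,-16,0,0,0,0,1],
  [1.3,-19,0,0,0,0,1],
  [1.3,-19,0,0,0,0,1],
  [1.3,-19,0,0,0,0,1],
  [1.3,-19,0,0,0,0,1],
  [1.3,-19,0,0,0,0,1],
  [1.3,-19,0,0,0,0,1],
  [1.3,-19,0,0,0,0,1],
  [1.3,-19,0,0,0,0,1],
  [1.3,-19,0,0,0,0,1],
  [1.3,-16,0,0,0,0,1],
])

```text
clock: 18.1
eef_pos: [0.4813, -0.269, 0.3707]
tool_rot: [-154.8, 89.3, 118.2]
force: [-0.2, 0.1, -4.3]
width: 0.027
```

drive_tool([
  [0.5,0,-20,0,0,0,1],
  [0,0,-20,0,0,0,1],
  [0,0,-15,0,0,0,1],
  [0,0,-5,0,0,0,1],
  [0,0,0,0,0,0,1],
  [0,0,0,0,0,0,1],
  [0,0,0,0,0,0,1],
  [0,0,0,0,0,0,1],
])

```text
clock: 18.77
eef_pos: [0.4826, -0.2664, 0.3126]
tool_rot: [-158.4, 89.5, 114.8]
force: [1.1, 0.2, -4.4]
width: 0.0272
```

```bash
python3 st.py; python3 - <<'E'
from h import *
w=snap('wrist'); save(w,'wrist16');w=snap('scene'); save(w,'scene16',(240,80,460,280),3);w=snap('top'); save(w,'top16',(230,140,450,300),3.6)
E
```

```text
18.7667 [ 0.4826 -0.2664  0.3126] F [ 1.1  0.2 -4.4] w 0.0272 q [-37.1   5.2  76.9   0.2  98.3 -40.2]
[[-0.004  0.998  0.055]
 [ 0.008  0.055 -0.998]
 [-1.    -0.003 -0.008]]
```

View pics/wrist16.png

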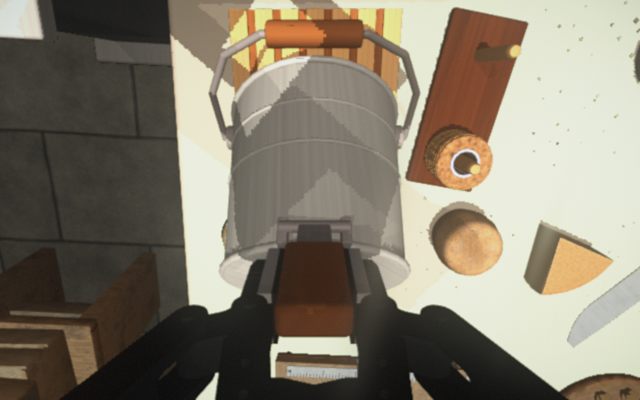

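View pics/top16.png

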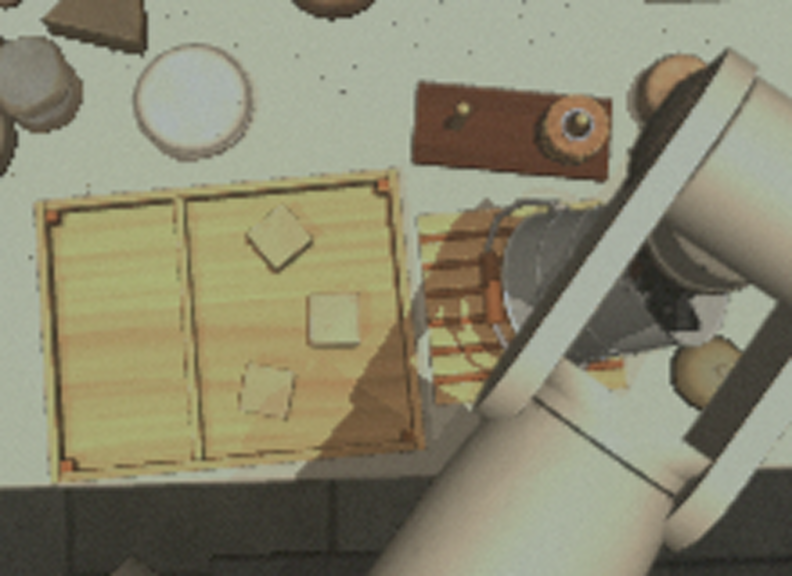

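View pics/scene16.png

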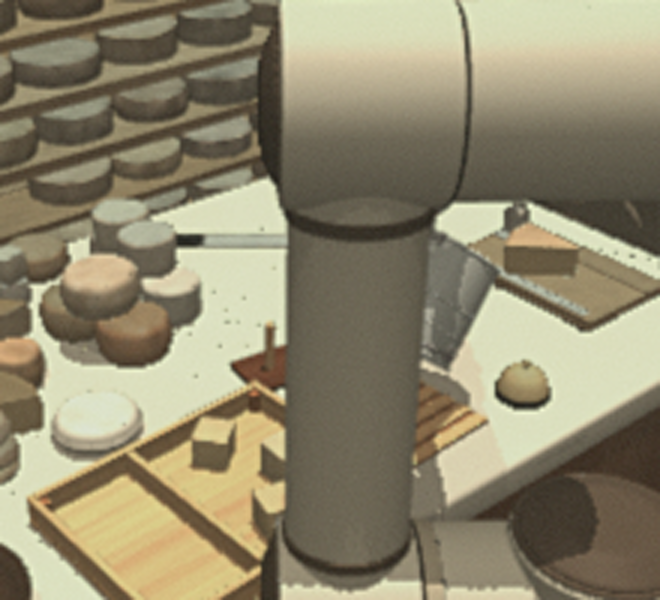

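```bash
python3 - <<'E'
from h import *
w=snap('wrist');C=cloud(w)
X=C[70:210,312:318].reshape(-1,3); c=X.mean(0);d=np.linalg.svd(X-c,full_matrices=False)[2][0]; d*=-np.sign(d[2]); print(c,d, 'z tilt',90+np.degrees(np.arctan2(-d[2],np.hypot(d[0],d[1]))))
print(C[62,315],C[222,315],C[240,315],C[35,315])
E
```

```text
[ 0.4801248  -0.22143342  0.2221373 ] [-0.03502704  0.61891152 -0.78467932] z tilt 141.69102894560953
[ 0.47776672 -0.17298822  0.17399565] [ 0.48259627 -0.26003715  0.27506285] [ 0.48261702 -0.26068652  0.29635263] [ 0.47685341 -0.1571317   0.20070552]
```

drive_tool([
  [-0.5,6,-10,0,0,0,1],
  [-0.5,6,-10,0,0,0,1],
  [-0.5,6,-10,0,0,0,1],
  [0,6,-10,0,0,0,1],
  [0,0,-10,0,0,0,1],
  [0,0,-8,0,0,0,1],
  [0,0,0,0,0,0,1],
  [0,0,0,0,0,0,1],
  [0,0,0,0,0,0,1],
])

```text
clock: 19.72
eef_pos: [0.4811, -0.2425, 0.2539]
tool_rot: [-154.9, 89.5, 118.2]
force: [-1.1, 0.1, -4.4]
width: 0.0272
```

```bash
cat > tilt.py <<'E'
from h import *
w=snap('wrist');C=cloud(w)
X=C[70:210,312:318].reshape(-1,3); X=X[abs(X[:,2]-np.median(X[:,2]))<.08]; c=X.mean(0);d=np.linalg.svd(X-c,full_matrices=False)[2][0]; d*=-np.sign(d[2]); print('theta',93+np.degrees(np.arctan2(-d[2],np.hypot(d[0],d[1]))))
E
python3 st.py; python3 tilt.py
```

```text
19.7167 [ 0.4811 -0.2425  0.2539] F [-1.1  0.1 -4.4] w 0.0272 q [-35.1   4.2  84.7   0.2  91.6 -38.2]
[[-0.005  0.998  0.055]
 [ 0.008  0.055 -0.998]
 [-1.    -0.004 -0.009]]
theta 136.72866482912025
```

drive_tool([
  [0,-5,0,0,0,0,1],
  [0,-5,-2,0,0,0,1],
  [0,0,-3,0,0,0,1],
  [0,0,-2,0,0,0,1],
  [0,0,-2,0,0,0,1],
  [0,0,-2,0,0,0,1],
  [0,0,0,0,0,0,1],
])

```text
clock: 20.35
eef_pos: [0.4821, -0.2533, 0.2479]
tool_rot: [140.1, 89.8, 53.3]
force: [-4.7, 2.1, 52.7]
width: 0.027
```

```bash
python3 st.py; python3 tilt.py
```

```text
20.35 [ 0.4821 -0.2533  0.2479] F [-4.7  2.1 52.7] w 0.027 q [-36.    4.7  84.8   0.2  90.5 -39.1]
[[ 0.002  0.999  0.055]
 [ 0.003  0.055 -0.999]
 [-1.     0.002 -0.003]]
theta 136.93657407552325
```

drive_tool([
  [0,0,4,0,0,0,1],
  [0,7,0,0,0,0,1],
  [-0.5,7,0,0,0,0,1],
  [-0.5,7,-1,0,0,0,1],
  [-0.5,7,-2,0,0,0,1],
  [0,0,0,0,0,0,1],
])

```text
clock: 20.9
eef_pos: [0.4797, -0.223, 0.2445]
tool_rot: [-163.4, 89.5, 109.8]
force: [-1.6, 3.2, 14.7]
width: 0.0266
```

```bash
python3 st.py; python3 tilt.py
```

```text
20.9 [ 0.4797 -0.223   0.2445] F [-1.6  3.2 14.7] w 0.0266 q [-33.5   3.1  86.9   0.3  90.4 -36.6]
[[-0.003  0.998  0.055]
 [ 0.009  0.055 -0.998]
 [-1.    -0.003 -0.009]]
theta 145.22471416326482
```

drive_tool([
  [-0.5,8,0,0,0,0,1],
  [-0.5,8,-1,0,0,0,1],
  [-0.5,9,-3,0,0,0,1],
  [-0.5,9,-4,0,0,0,1],
  [0,0,0,0,0,0,1],
])

```text
clock: 21.37
eef_pos: [0.4773, -0.1879, 0.2352]
tool_rot: [-157.9, 89.4, 115.3]
force: [-0.6, 4.3, 6.5]
width: 0.0271
```

```bash
python3 st.py; python3 tilt.py
```

```text
21.3667 [ 0.4773 -0.1879  0.2352] F [-0.6  4.3  6.5] w 0.0271 q [-30.3   1.4  89.7   0.4  89.4 -33.5]
[[-0.005  0.998  0.056]
 [ 0.01   0.056 -0.998]
 [-1.    -0.004 -0.01 ]]
theta 146.48001643143337
```

```bash
python3 - <<'E'
from h import *
w=snap('wrist'); save(w,'wrist17');C=cloud(w)
for v in range(60,250,20): print(v,C[v,315].round(3))
E
```

```text
60 [ 0.472 -0.091  0.042]
80 [ 0.473 -0.108  0.094]
100 [ 0.474 -0.124  0.073]
120 [ 0.475 -0.138  0.093]
140 [ 0.476 -0.151  0.115]
160 [ 0.476 -0.161  0.138]
180 [ 0.477 -0.171  0.153]
200 [ 0.477 -0.18   0.168]
220 [ 0.477 -0.181  0.198]
240 [ 0.477 -0.182  0.221]
```

View pics/wrist17.png

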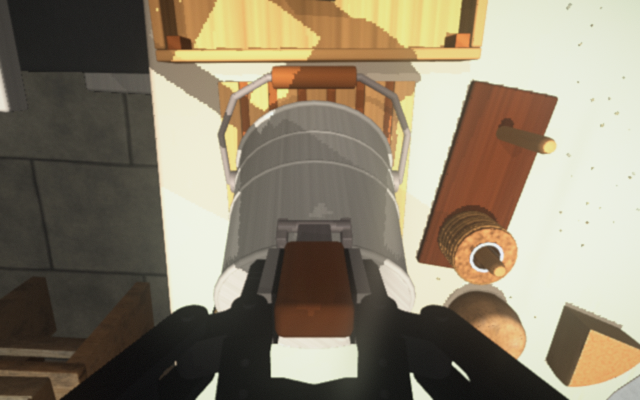

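drive_tool([
  [0,0,15,0,0,0,1],
  [0.5,-5,15,0,0,0,1],
  [0.7,-12,5,0,0,0,1],
  [0.7,-15,0,0,0,0,1],
  [0.7,-15,0,0,0,0,1],
  [0.7,-15,0,0,0,0,1],
  [0.7,-15,0,0,0,0,1],
  [0.7,-10,0,0,0,0,1],
  [0.5,-8,0,0,0,0,1],
  [0,0,0,0,0,0,1],
  [0,0,0,0,0,0,1],
  [0,0,0,0,0,0,1],
])

```text
clock: 22.47
eef_pos: [0.4826, -0.2848, 0.2704]
tool_rot: [-154.3, 89.4, 118.9]
force: [0.3, 0.2, -4.5]
width: 0.0272
```

```bash
python3 st.py; python3 tilt.py
```

```text
22.4667 [ 0.4826 -0.2848  0.2704] F [ 0.3  0.2 -4.5] w 0.0272 q [-38.6   6.6  80.1   0.2  93.8 -41.7]
[[-0.005  0.998  0.055]
 [ 0.009  0.055 -0.998]
 [-1.    -0.005 -0.009]]
theta 140.5590811904442
```

drive_tool([
  [0,7,-10,0,0,0,1],
  [0,7,-10,0,0,0,1],
  [-0.5,8,-1.5,0,0,0,1],
  [-0.5,8,-2,0,0,0,1],
  [-0.5,8,-2,0,0,0,1],
  [-0.5,8,-2,0,0,0,1],
  [-0.5,9,-3,0,0,0,1],
  [0,0,0,0,0,0,1],
])

```text
clock: 23.18
eef_pos: [0.4806, -0.2281, 0.2425]
tool_rot: [-171.9, 89.5, 101.3]
force: [-2.0, 6.1, 21.0]
width: 0.027
```

```bash
cat > tilt.py <<'E'
from h import *
w=snap('wrist');C=cloud(w)
X=C[100:200,312:318].reshape(-1,3); g=robot.observe()['eef_pos']; X=X[(X[:,2]>.06)&(X[:,2]<g[2]-.05)]; c=X.mean(0);d=np.linalg.svd(X-c,full_matrices=False)[2][0]; d*=-np.sign(d[2]); th=93+np.degrees(np.arctan2(-d[2],np.hypot(d[0],d[1]))); a=np.radians(th)
print('theta',th); print('R y',g[1]+.149*np.cos(a)+.14*np.sin(a),'rim z',g[2]-.037-.149*np.sin(a)+.14*np.cos(a))
E
python3 st.py; python3 tilt.py
```

```text
23.1833 [ 0.4806 -0.2281  0.2425] F [-2.   6.1 21. ] w 0.027 q [-33.9   3.4  86.8   0.3  90.1 -37.1]
[[-0.002  0.998  0.057]
 [ 0.008  0.057 -0.998]
 [-1.    -0.001 -0.008]]
theta 147.91998995084393
R y -0.2805175680939078 rim z 0.007816849804720236
```

drive_tool([
  [-0.5,8,-0.5,0,0,0,1],
  [-0.5,8,-2,0,0,0,1],
  [-0.5,8,-3,0,0,0,1],
  [-0.5,8,-3,0,0,0,1],
  [-0.5,8,-4,0,0,0,1],
  [0,0,0,0,0,0,1],
])

```text
clock: 23.73
eef_pos: [0.4777, -0.1878, 0.2276]
tool_rot: [-160.9, 89.4, 112.3]
force: [0.4, 6.7, 8.7]
width: 0.0269
```

```bash
python3 st.py; python3 tilt.py
```

```text
23.7333 [ 0.4777 -0.1878  0.2276] F [0.4 6.7 8.7] w 0.0269 q [-30.3   1.6  90.4   0.4  88.5 -33.6]
[[-0.004  0.998  0.056]
 [ 0.01   0.056 -0.998]
 [-1.    -0.004 -0.01 ]]
theta 159.8089628657593
R y -0.27983284758595883 rim z 0.008021951204320227
```

drive_tool([
  [-0.5,8,-3.5,0,0,0,1],
  [-0.5,8,-4.5,0,0,0,1],
  [-0.5,8,-5,0,0,0,1],
  [-0.5,7,-5,0,0,0,1],
  [-0.5,7,-5,0,0,0,1],
  [-0.3,6,-5,0,0,0,1],
  [0,0,0,0,0,0,1],
])

```text
clock: 24.37
eef_pos: [0.4744, -0.145, 0.1981]
tool_rot: [-149.3, 89.3, 123.9]
force: [-0.8, 0.2, -2.2]
width: 0.0267
```

```bash
python3 st.py; python3 tilt.py;  python3 - <<'E'
from h import *
w=snap('wrist'); save(w,'wrist18')
E
```

```text
24.3667 [ 0.4744 -0.145   0.1981] F [-0.8  0.2 -2.2] w 0.0267 q [-26.1   0.3  95.2   0.3  85.1 -29.3]
[[-0.006  0.998  0.056]
 [ 0.009  0.056 -0.998]
 [-1.    -0.006 -0.01 ]]
theta 175.2454511256333
R y -0.2825019287194555 rim z 0.00983185035430062
```

View pics/wrist18.png

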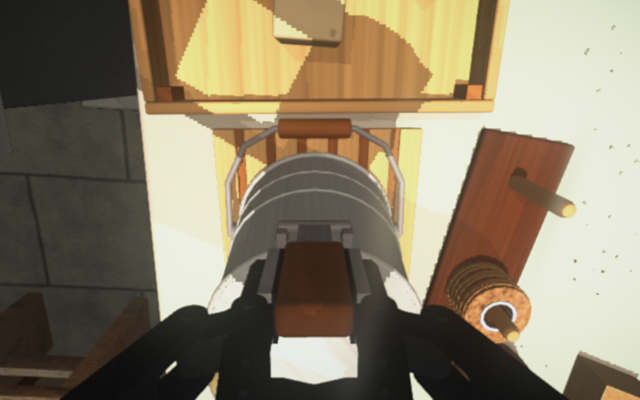

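drive_tool([
  [-0.3,5,-4,0,0,0,1],
  [-0.3,4,-4,0,0,0,1],
  [0,2,-3,0,0,0,1],
  [0,0,-2,0,0,0,1],
  [0,0,0,0,0,0,1],
])

```text
clock: 24.88
eef_pos: [0.4742, -0.1348, 0.1865]
tool_rot: [-155.3, 89.4, 117.8]
force: [-0.7, 2.3, 0.0]
width: 0.0265
```

```bash
python3 st.py; python3 tilt.py;  python3 - <<'E'
from h import *
w=snap('wrist'); save(w,'wrist19');w=snap('scene'); save(w,'scene19',(240,80,460,280),3);w=snap('top'); save(w,'top19',(230,140,450,300),3.6)
E
```

```text
24.8833 [ 0.4742 -0.1348  0.1865] F [-0.7  2.3  0. ] w 0.0265 q [-25.1   0.2  96.6   0.4  83.7 -28.3]
[[-0.005  0.998  0.055]
 [ 0.009  0.055 -0.998]
 [-1.    -0.004 -0.009]]
theta 181.47090613897478
R y -0.28755662956402095 rim z 0.013340968729908698
```

View pics/wrist19.png

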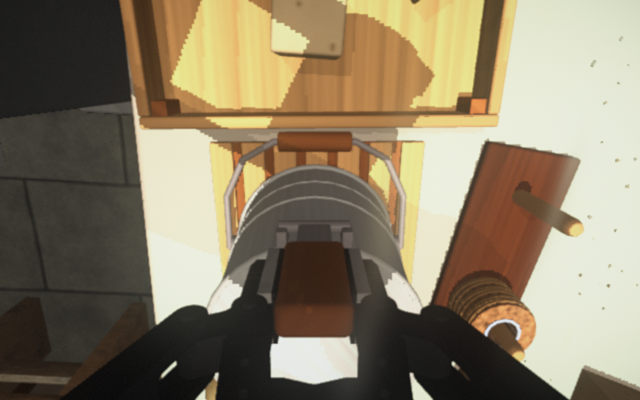

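View pics/top19.png

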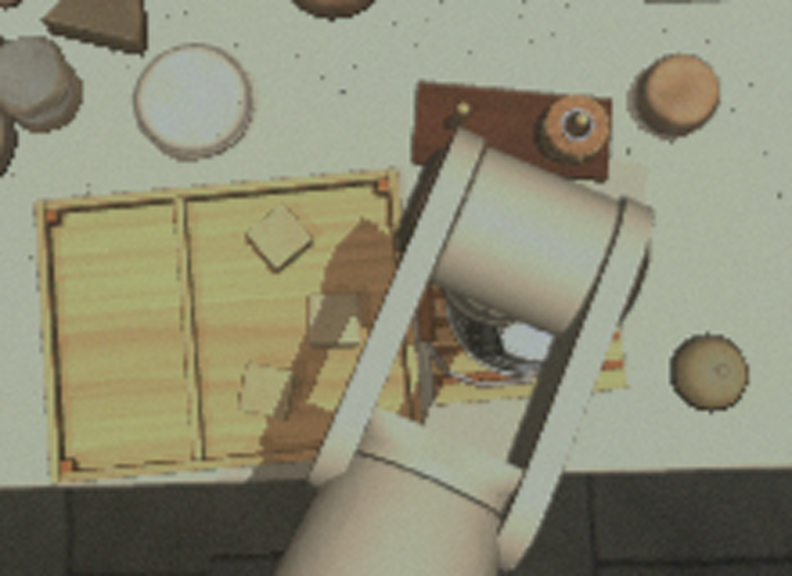

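drive_tool([
  [0,0,0,0,0,0,0],
  [0,0,0,0,0,0,-0.3],
  [0,0,0,0,0,0,-0.5],
  [0,0,0,0,0,0,-0.5],
  [0,0,10,0,0,0,-0.5],
  [0,0,20,0,0,0,-0.5],
  [0,0,30,0,0,0,-0.5],
  [0,0,30,0,0,0,-1],
  [0,0,30,0,0,0,-1],
  [10,-20,10,0,0,0,-1],
  [20,-20,0,0,0,0,-1],
  [20,-20,0,0,0,0,-1],
])

```text
clock: 26.08
eef_pos: [0.5248, -0.196, 0.3188]
tool_rot: [-166.7, 89.6, 106.4]
force: [-0.5, 0.4, -0.3]
width: 0.0853
```

```bash
python3 st.py; python3 - <<'E'
from h import *
w=snap('wrist'); save(w,'wrist20');C=cloud(w)
X=C.reshape(-1,3); m=(X[:,2]>.148)&(X[:,2]<.168)&(np.hypot(X[:,0]-.479,X[:,1]+.21)<.09); P=X[m]; c=P.mean(0);n=np.linalg.svd(P-c,full_matrices=False)[2][2]; print(len(P),c,n, cv2.minEnclosingCircle((P[:,:2]*1000).astype(np.float32)))
E
```

```text
26.0833 [ 0.5248 -0.196   0.3188] F [-0.5  0.4 -0.3] w 0.0853 q [-28.5   6.2  75.1   0.3  99.  -31.6]
[[-0.002  0.998  0.055]
 [ 0.007  0.055 -0.998]
 [-1.    -0.002 -0.007]]
17132 [ 0.47858418 -0.20293201  0.15792327] [-5.23257216e-04  2.31277056e-03  9.99997189e-01] ((479.7358703613281, -200.80076599121094), 74.62004089355469)
```

View pics/wrist20.png

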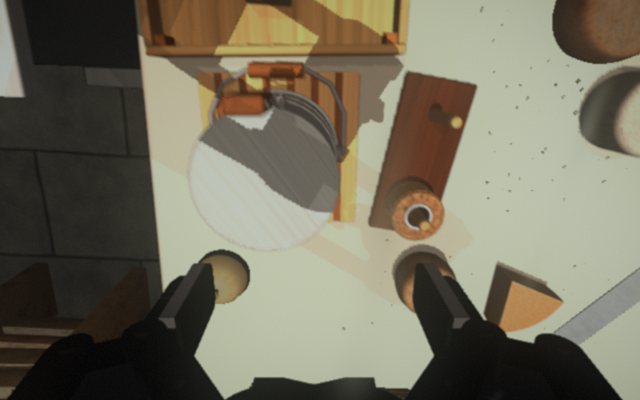

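```bash
python3 - <<'E'
from h import *
w=snap('wrist');C=cloud(w)
m=((C[...,2]>.153)&(C[...,2]<.164)&(np.hypot(C[...,0]-.479,C[...,1]+.21)<.09)).astype(np.uint8)
c=max(cv2.findContours(m,cv2.RETR_EXTERNAL,cv2.CHAIN_APPROX_NONE)[0],key=len)[:,0]
P=C[c[:,1],c[:,0]]; P=P[P[:,1]<-.19]; print(len(P),circ(P,[.479,-.205,.066]))
# mat edges visible & roll, post
hsv=cv2.cvtColor(w['color'],cv2.COLOR_RGB2HSV)
X=C.reshape(-1,3)
q=(abs(X[:,2]-.062)<.006)&(np.hypot(X[:,0]-.655,X[:,1]+.268)<.05); P=X[q]; print('roll',q.sum(),P.mean(0),cv2.minEnclosingCircle((P[:,:2]*1000).astype(np.float32)))
q=(X[:,2]>.08)&(X[:,2]<.1)&(np.hypot(X[:,0]-.655,X[:,1]+.268)<.04); P=X[q]; print('post',q.sum(),P.mean(0))
q=(abs(X[:,2]-.012)<.005)&(abs(X[:,0]-.66)<.08)&(abs(X[:,1]+.21)<.14); P=X[q]; print('base',cv2.minAreaRect((P[:,:2]*1000).astype(np.float32)))
q=(abs(X[:,2]-.045)<.005)&(X[:,1]>-.12)&(X[:,1]<-.07)&(abs(X[:,0]-.475)<.16); P=X[q]; print('wall',P.mean(0),P.min(0),P.max(0),np.polyfit(P[:,0]-.475,P[:,1],1))
q=(abs(X[:,2]-.009)<.0035)&(abs(X[:,0]-.48)<.12)&(abs(X[:,1]+.21)<.12)&(hsv.reshape(-1,3)[:,1]>75); P=X[q]; print('mat',cv2.minAreaRect((P[:,:2]*1000).astype(np.float32)))
E
```

```text
238 [ 0.47838803 -0.20608947  0.06838434]
roll 1823 [ 0.65384667 -0.26595128  0.06164313] ((655.6473999023438, -268.3229064941406), 33.339298248291016)
post 145 [ 0.65402633 -0.26641002  0.08744512]
base ((649.4891357421875, -209.6795654296875), (279.219482421875, 138.90350341796875), 89.97627258300781)
wall [ 0.46550469 -0.0858158   0.0444278 ] [ 0.32822134 -0.10000735  0.04000001] [ 0.61879835 -0.07003438  0.04747089] [ 0.04537518 -0.08538495]
mat ((473.2181091308594, -200.21295166015625), (213.12078857421875, 217.75979614257812), 3.41955304145813)
```

drive_tool([
  [26,-14,0,0,0,0,-1],
  [26,-14,0,0,0,0,-1],
  [26,-14,0,0,0,0,-1],
  [26,-14,0,0,0,0,-1],
  [26,-15,0,0,0,0,-1],
  [0,0,-30,0,0,0,-1],
  [0,0,-40,0,0,0,-1],
  [0,0,-40,0,0,0,-1],
  [0,0,0,0,0,0,-1],
  [0,0,0,0,0,0,-1],
], force=40)

```text
clock: 27.02
eef_pos: [0.6536, -0.2658, 0.2063]
tool_rot: [-146.3, 89.3, 126.8]
force: [-0.7, -0.8, 2.5]
width: 0.0856
```

```bash
python3 st.py; python3 - <<'E'
from h import *
w=snap('wrist'); save(w,'wrist21');C=cloud(w);X=C.reshape(-1,3)
q=(abs(X[:,2]-.062)<.006)&(np.hypot(X[:,0]-.655,X[:,1]+.268)<.05); P=X[q]; print('roll',q.sum(),P.mean(0),cv2.minEnclosingCircle((P[:,:2]*1000).astype(np.float32)))
E
```

```text
27.0167 [ 0.6536 -0.2658  0.2063] F [-0.7 -0.8  2.5] w 0.0856 q [-28.5  25.3  63.9   0.3  91.5 -31.7]
[[-0.008  0.998  0.055]
 [ 0.01   0.055 -0.998]
 [-1.    -0.007 -0.011]]
roll 3763 [ 0.65558365 -0.26651872  0.06157868] ((655.9132690429688, -268.2787170410156), 33.361915588378906)
```

View pics/wrist21.png

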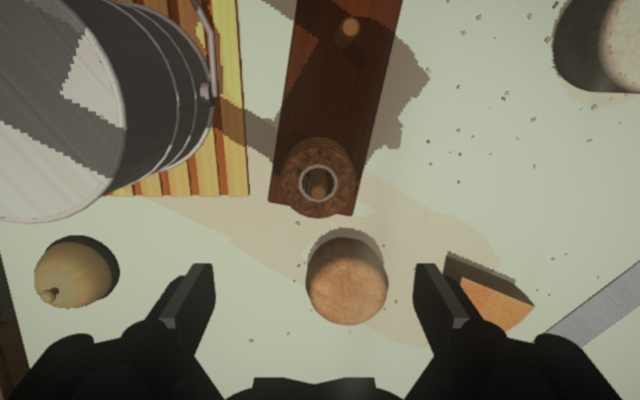

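drive_tool([
  [2,-2,-30,0,0,0,-1],
  [0,0,-35,0,0,0,-1],
  [0,0,-35,0,0,0,-1],
  [0,0,-30,0,0,0,-1],
  [0,0,-20,0,0,0,-1],
  [0,0,-15,0,0,0,-1],
  [0,0,-8,0,0,0,-1],
  [0,0,-6,0,0,0,-1],
  [0,0,0,0,0,0,-1],
  [0,0,0,0,0,0,-1],
], force=40)

```text
clock: 27.9
eef_pos: [0.657, -0.2686, 0.0294]
tool_rot: [-161.9, 89.5, 111.3]
force: [0.4, 0.3, -0.4]
width: 0.0856
```

```bash
python3 st.py; python3 - <<'E'
from h import *
w=snap('wrist'); save(w,'wrist22')
E
```

```text
27.9 [ 0.657  -0.2686  0.0294] F [ 0.4  0.3 -0.4] w 0.0856 q [-28.6  31.7  75.5   0.3  73.2 -31.8]
[[-0.003  0.998  0.055]
 [ 0.008  0.055 -0.998]
 [-1.    -0.003 -0.008]]
```

View pics/wrist22.png

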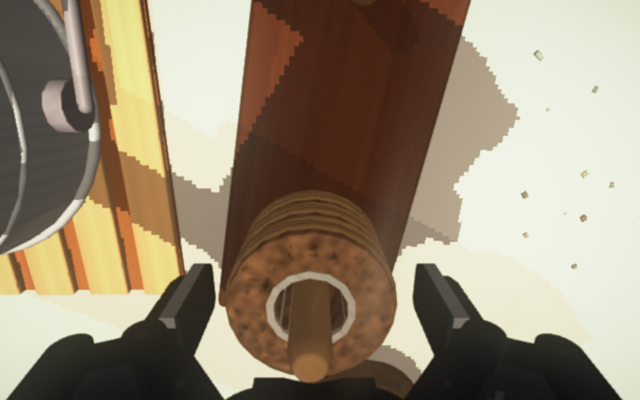

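drive_tool([
  [0,0,-5,0,0,0,-1],
  [0,0,0,0,0,0,-1],
  [0,0,0,0,0,0,0.5],
  [0,0,0,0,0,0,1],
  [0,0,0,0,0,0,1],
  [0,0,0,0,0,0,1],
  [0,0,0,0,0,0,1],
  [0,0,10,0,0,0,1],
  [0,0,15,0,0,0,1],
  [0,0,15,0,0,0,1],
], force=40)

```text
clock: 28.78
eef_pos: [0.656, -0.268, 0.0631]
tool_rot: [-151.1, 89.4, 122.0]
force: [-0.4, -0.8, 0.5]
width: 0.064
```

```bash
python3 st.py; python3 - <<'E'
from h import *
w=snap('wrist'); save(w,'wrist23')
E
```

```text
28.7833 [ 0.656  -0.268   0.0631] F [-0.4 -0.8  0.5] w 0.064 q [-28.6  30.1  73.8   0.3  76.7 -31.8]
[[-0.006  0.998  0.055]
 [ 0.009  0.055 -0.998]
 [-1.    -0.005 -0.01 ]]
```

View pics/wrist23.png

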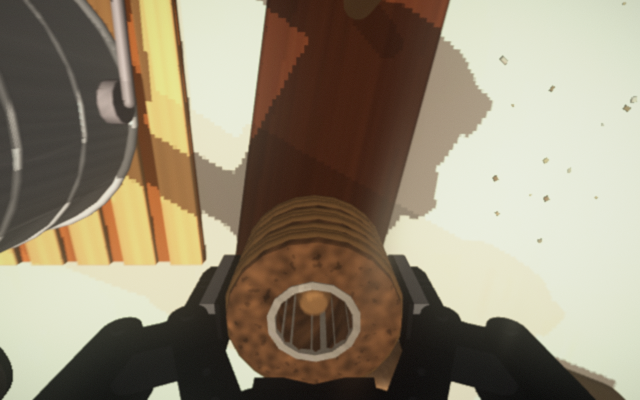

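drive_tool([
  [0,0,30,0,0,0,1],
  [0,0,40,0,0,0,1],
  [0,0,40,0,0,0,1],
  [0,0,40,0,0,0,1],
  [0,10,40,0,0,0,1],
  [0,25,10,0,0,0,1],
  [0,33,0,0,0,0,1],
  [0,33,0,0,0,0,1],
  [0,33,0,0,0,0,1],
  [0,33,0,0,0,0,1],
  [0,33,0,0,0,0,1],
  [0,33,0,0,0,0,1],
])

```text
clock: 29.83
eef_pos: [0.6559, -0.0336, 0.2627]
tool_rot: [-154.9, 89.4, 118.3]
force: [0.6, -0.0, -0.7]
width: 0.0641
```

drive_tool([
  [-15,33,0,0,0,0,1],
  [-20,33,0,0,0,0,1],
  [-20,33,0,0,0,0,1],
  [-20,33,0,0,0,0,1],
  [-20,33,0,0,0,0,1],
  [-20,33,0,0,0,0,1],
  [-20,30,0,0,0,0,1],
  [-5,20,0,0,0,0,1],
  [0,0,0,0,0,0,1],
  [0,0,0,0,0,0,1],
])

```text
clock: 30.67
eef_pos: [0.5157, 0.2138, 0.2628]
tool_rot: [-156.3, 89.4, 116.9]
force: [0.6, 0.5, -0.4]
width: 0.064
```

```bash
python3 st.py; python3 - <<'E'
from h import *
w=snap('wrist'); save(w,'wrist24')
t=snap('top'); C=cloud(t);save(t,'top24',(150,140,460,290),2.5)
m=np.zeros(C.shape[:2],np.uint8); m[180:278,235:352]=1
m&=((C[...,2]>.036)&(C[...,2]<.0555)).astype(np.uint8)
E
```

```text
30.6667 [0.5157 0.2138 0.2628] F [ 0.6  0.5 -0.4] w 0.064 q [14.3  6.2 81.5  0.6 92.5 11. ]
[[-0.004  0.998  0.057]
 [ 0.009  0.057 -0.998]
 [-1.    -0.004 -0.009]]
```

View pics/wrist24.png

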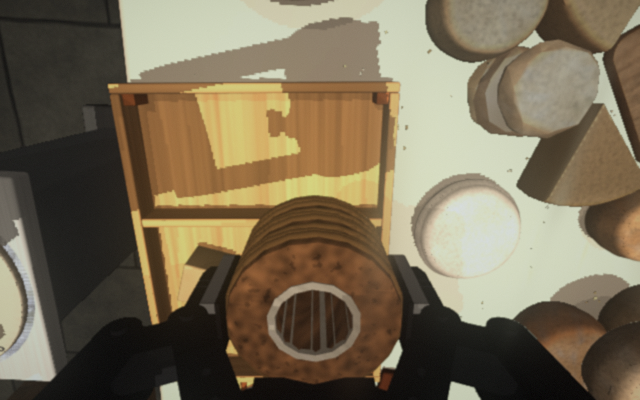

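View pics/top24.png

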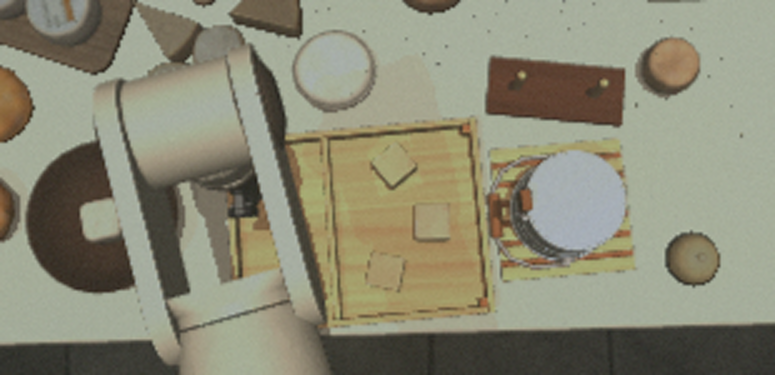

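```bash
python3 - <<'E'
from h import *
w=snap('wrist');C=cloud(w); X=C.reshape(-1,3)
c=np.array([.4634,.0979]); a=np.radians(3.68); xh=np.array([np.cos(a),np.sin(a)]);yh=np.array([-np.sin(a),np.cos(a)])
q=abs(X[:,2]-.045)<.004; D=X[q][:,:2]-c; lx=D@xh; ly=D@yh
h,e=np.histogram(ly,bins=np.arange(-.05,.22,.005)); print([(round(b,3),n) for b,n in zip(e,h) if n>60])
h,e=np.histogram(lx[(ly>.05)&(ly<.17)],bins=np.arange(-.17,.18,.005)); print([(round(b,3),n) for b,n in zip(e,h) if n>40])
g=robot.observe()['eef_pos'][:2]-c; print('tool in crate',g@xh,g@yh)
E
```

```text
[(np.float64(-0.015), np.int64(83)), (np.float64(-0.01), np.int64(104)), (np.float64(-0.005), np.int64(68)), (np.float64(-0.0), np.int64(71)), (np.float64(0.005), np.int64(97)), (np.float64(0.01), np.int64(91)), (np.float64(0.015), np.int64(111)), (np.float64(0.02), np.int64(128)), (np.float64(0.025), np.int64(122)), (np.float64(0.03), np.int64(124)), (np.float64(0.035), np.int64(498)), (np.float64(0.04), np.int64(698)), (np.float64(0.045), np.int64(340)), (np.float64(0.05), np.int64(147)), (np.float64(0.055), np.int64(147)), (np.float64(0.06), np.int64(159)), (np.float64(0.065), np.int64(145)), (np.float64(0.07), np.int64(105)), (np.float64(0.075), np.int64(118)), (np.float64(0.08), np.int64(114)), (np.float64(0.085), np.int64(107)), (np.float64(0.09), np.int64(117)), (np.float64(0.095), np.int64(121)), (np.float64(0.1), np.int64(109)), (np.float64(0.105), np.int64(124)), (np.float64(0.11), np.int64(113)), (np.float64(0.115), np.int64(122)), (np.float64(0.12), np.int64(131)), (np.float64(0.125), np.int64(126)), (np.float64(0.13), np.int64(127)), (np.float64(0.135), np.int64(181)), (np.float64(0.14), np.int64(180)), (np.float64(0.145), np.int64(154)), (np.float64(0.15), np.int64(145)), (np.float64(0.155), np.int64(155)), (np.float64(0.16), np.int64(155)), (np.float64(0.165), np.int64(155)), (np.float64(0.17), np.int64(146)), (np.float64(0.175), np.int64(137)), (np.float64(0.18), np.int64(1395)), (np.float64(0.185), np.int64(1579)), (np.float64(0.19), np.int64(204)), (np.float64(0.21), np.int64(161))]
[(np.float64(-0.145), np.int64(479)), (np.float64(-0.14), np.int64(646)), (np.float64(0.13), np.int64(149)), (np.float64(0.135), np.int64(549)), (np.float64(0.14), np.int64(400))]
tool in crate 0.06035649561112125 0.11055873924229445
```

drive_tool([
  [0,0,-35,0,0,0,1],
  [0,0,-40,0,0,0,1],
  [0,0,-40,0,0,0,1],
  [0,0,-40,0,0,0,1],
  [0,0,-35,0,0,0,1],
  [0,0,-25,0,0,0,1],
  [0,0,-12,0,0,0,1],
  [0,0,-8,0,0,0,1],
  [0,0,-4,0,0,0,1],
  [0,0,-2,0,0,0,1],
  [0,0,0,0,0,0,1],
])

```text
clock: 31.73
eef_pos: [0.5169, 0.2129, 0.0224]
tool_rot: [-161.6, 89.4, 111.5]
force: [0.5, 0.5, -0.1]
width: 0.0638
```

```bash
python3 st.py
```

```text
31.7333 [0.5169 0.2129 0.0224] F [ 0.5  0.5 -0.1] w 0.0638 q [14.2 15.9 99.1  0.6 65.1 10.8]
[[-0.004  0.998  0.055]
 [ 0.009  0.055 -0.998]
 [-1.    -0.003 -0.009]]
```

drive_tool([
  [0,0,-1,0,0,0,-0.7],
  [0,0,0,0,0,0,-1],
  [0,0,0,0,0,0,-1],
  [0,0,15,0,0,0,-1],
  [0,0,35,0,0,0,-1],
  [0,0,40,0,0,0,-1],
  [0,0,40,0,0,0,-1],
  [0,0,40,0,0,0,-1],
  [-5,30,40,0,0,0,-1],
  [-10,40,0,0,0,0,-1],
  [-10,40,0,0,0,0,-1],
  [-10,40,0,0,0,0,-1],
])

```text
clock: 32.73
eef_pos: [0.4816, 0.3592, 0.2249]
tool_rot: [-165.3, 89.4, 107.8]
force: [1.2, -0.3, -0.8]
width: 0.0855
```

```bash
python3 st.py; python3 - <<'E'
from h import *
w=snap('wrist'); save(w,'wrist25');C=cloud(w);X=C.reshape(-1,3)
q=(X[:,2]>.066)&(X[:,2]<.08)&(np.hypot(X[:,0]-.4785,X[:,1]-.47)<.07); P=X[q]; print('brick',q.sum(),P.mean(0),np.median(P[:,2]),cv2.minAreaRect((P[:,:2]*1000).astype(np.float32)))
E
```

```text
32.7333 [0.4816 0.3592 0.2249] F [ 1.2 -0.3 -0.8] w 0.0855 q [29.1 11.7 79.5  0.6 88.7 26. ]
[[-0.003  0.999  0.054]
 [ 0.01   0.054 -0.998]
 [-1.    -0.003 -0.01 ]]
brick 5281 [0.47851819 0.47132002 0.06923333] 0.06926349622359484 ((479.01190185546875, 470.70599365234375), (58.10869598388672, 58.41454315185547), 11.106932640075684)
```

View pics/wrist25.png

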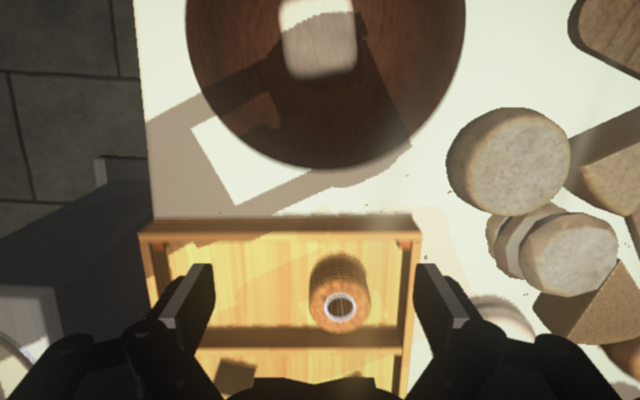

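drive_tool([
  [-1,38,0,0,0,3,-1],
  [-1,38,0,0,0,3,-1],
  [-1,36,0,0,0,2,-1],
  [0,0,-30,0,0,0,-1],
  [0,0,-35,0,0,0,-1],
  [0,0,-35,0,0,0,-1],
  [0,0,0,0,0,0,-1],
  [0,0,0,0,0,0,-1],
])

```text
clock: 33.45
eef_pos: [0.4786, 0.4693, 0.1232]
tool_rot: [-139.4, 89.4, 141.8]
force: [0.5, 0.3, 1.1]
width: 0.0855
```

```bash
python3 st.py; python3 - <<'E'
from h import *
w=snap('wrist'); save(w,'wrist26');C=cloud(w);X=C.reshape(-1,3)
q=(X[:,2]>.066)&(X[:,2]<.08)&(np.hypot(X[:,0]-.4785,X[:,1]-.47)<.07); P=X[q]; print('brick',q.sum(),P.mean(0),cv2.minAreaRect((P[:,:2]*1000).astype(np.float32)))
E
```

```text
33.45 [0.4786 0.4693 0.1232] F [0.5 0.3 1.1] w 0.0855 q [37.6 22.9 76.9  0.6 80.3 26.3]
[[-0.008  0.981  0.193]
 [ 0.006  0.193 -0.981]
 [-1.    -0.007 -0.008]]
brick 7710 [0.47825005 0.47393767 0.06928518] ((478.53363037109375, 471.9508972167969), (58.056190490722656, 58.11878204345703), 11.553193092346191)
```

View pics/wrist26.png

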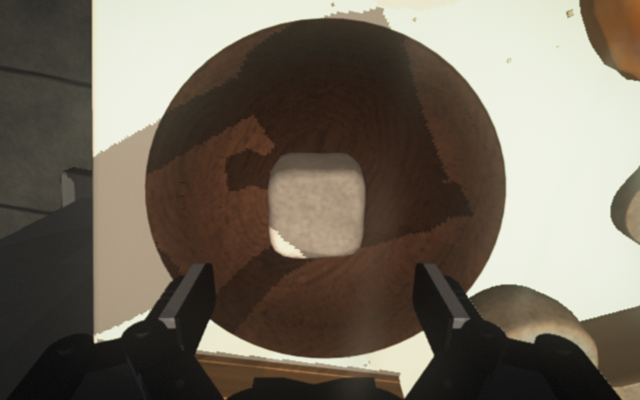

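drive_tool([
  [0,2,-30,0,0,0,-1],
  [0,0,-30,0,0,0,-1],
  [0,0,-20,0,0,0,-1],
  [0,0,-12,0,0,0,-1],
  [0,0,-8,0,0,0,-1],
  [0,0,-3,0,0,0,-1],
  [0,0,0,0,0,0,0.5],
  [0,0,0,0,0,0,1],
  [0,0,0,0,0,0,1],
  [0,0,0,0,0,0,1],
  [0,0,0,0,0,0,1],
], force=35)

```text
clock: 34.42
eef_pos: [0.4797, 0.4722, 0.0227]
tool_rot: [-166.8, 89.4, 114.3]
force: [-0.8, -1.1, 6.1]
width: 0.0594
```

```bash
python3 st.py
```

```text
34.4167 [0.4797 0.4722 0.0227] F [-0.8 -1.1  6.1] w 0.0594 q [37.7 27.8 82.3  0.6 69.8 26.4]
[[-0.004  0.981  0.193]
 [ 0.009  0.193 -0.981]
 [-1.    -0.002 -0.01 ]]
```

drive_tool([
  [0,0,15,0,0,0,1],
  [0,0,30,0,0,0,1],
  [0,0,40,0,0,0,1],
  [0,0,40,0,0,0,1],
  [0,0,40,0,0,0,1],
  [-6,-20,15,0,0,-1,1],
  [-13,-33,0,0,0,-1,1],
  [-13,-36,0,0,0,-1,1],
  [-13,-36,0,0,0,-1,1],
  [-13,-36,0,0,0,-1,1],
  [-13,-36,0,0,0,-1,1],
  [-13,-36,0,0,0,-1,1],
])

```text
clock: 35.42
eef_pos: [0.3941, 0.2373, 0.2015]
tool_rot: [-163.5, 89.4, 110.6]
force: [0.3, -1.4, -0.4]
width: 0.0595
```

drive_tool([
  [0,-34,0,0,0,-0.5,1],
  [0,0,-10,0,0,0,1],
  [0,0,0,0,0,0,1],
])

```text
clock: 35.67
eef_pos: [0.395, 0.2035, 0.1908]
tool_rot: [-160.9, 89.4, 112.6]
force: [-0.2, -0.4, -2.2]
width: 0.0593
```

```bash
python3 st.py; python3 - <<'E'
from h import *
w=snap('wrist'); save(w,'wrist27')
c=np.array([.4634,.0979]); a=np.radians(3.68); xh=np.array([np.cos(a),np.sin(a)]);yh=np.array([-np.sin(a),np.cos(a)])
g=robot.observe()['eef_pos'][:2]-c; print('tool in crate',g@xh,g@yh)
E
```

```text
35.6667 [0.395  0.2035 0.1908] F [-0.2 -0.4 -2.2] w 0.0593 q [ 16.9  -6.3 102.2   0.6  84.1  13.3]
[[-0.004  0.998  0.061]
 [ 0.009  0.061 -0.998]
 [-1.    -0.003 -0.009]]
tool in crate -0.061330283145886864 0.11067047199319749
```

View pics/wrist27.png

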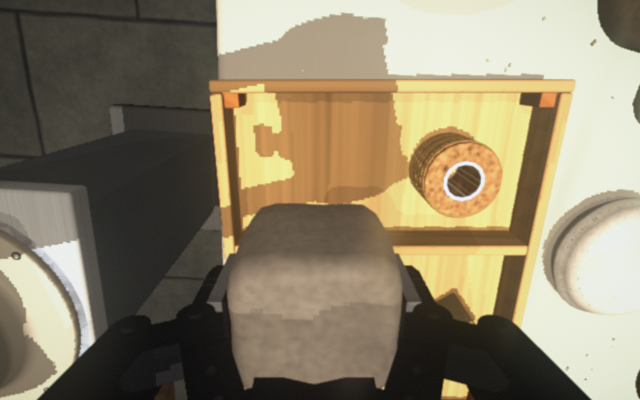

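drive_tool([
  [0,0,-30,0,0,0,1],
  [0,1,-40,0,0,0,1],
  [0,0,-40,0,0,0,1],
  [0,0,-30,0,0,0,1],
  [0,0,-14,0,0,0,1],
  [0,0,-8,0,0,0,1],
  [0,0,-4,0,0,0,1],
  [0,0,-2,0,0,0,1],
  [0,0,0,0,0,0,1],
])

```text
clock: 36.47
eef_pos: [0.3957, 0.2062, 0.0234]
tool_rot: [-160.4, 89.4, 113.3]
force: [0.4, 0.3, -1.5]
width: 0.06
```

```bash
python3 st.py
```

```text
36.4667 [0.3957 0.2062 0.0234] F [ 0.4  0.3 -1.5] w 0.06 q [ 17.2   3.3 113.9   0.6  62.8  13.2]
[[-0.004  0.998  0.064]
 [ 0.009  0.064 -0.998]
 [-1.    -0.003 -0.009]]
```

Release, rise and retreat clear of the views.

drive_tool([
  [0,0,-1,0,0,0,0],
  [0,0,0,0,0,0,-1],
  [0,0,0,0,0,0,-1],
  [0,0,0,0,0,0,-1],
  [0,0,15,0,0,0,-1],
  [0,0,35,0,0,0,-1],
  [0,0,40,0,0,0,-1],
  [0,0,40,0,0,0,-1],
  [0,0,40,0,0,0,-1],
  [0,0,40,0,0,0,-1],
  [0,0,40,0,0,0,-1],
  [0,0,20,0,0,0,-1],
])

```text
clock: 37.47
eef_pos: [0.3954, 0.2058, 0.2968]
tool_rot: [174.4, 89.4, 88.0]
force: [0.1, -0.0, 0.7]
width: 0.0853
```

drive_tool([
  [-5,35,0,0,0,0,-1],
  [-5,35,0,0,0,0,-1],
  [-10,35,0,0,0,0,-1],
  [-10,35,0,0,0,0,-1],
  [-10,35,0,0,0,0,-1],
  [-10,35,0,0,0,0,-1],
  [-10,35,0,0,0,0,-1],
  [0,0,0,0,0,0,-1],
])

```text
clock: 38.13
eef_pos: [0.3329, 0.4551, 0.291]
tool_rot: [-149.8, 89.3, 124.1]
force: [-0.3, 0.8, -0.6]
width: 0.0857
```

```bash
python3 st.py; python3 - <<'E'
from h import *
t=snap('top'); save(t,'top28',(150,150,460,290),2.5); s=snap('scene'); save(s,'scene28',(170,120,490,320),2.4)
C=cloud(t);m=((C[...,2]>.153)&(C[...,2]<.164)&(np.hypot(C[...,0]-.479,C[...,1]+.21)<.09)).astype(np.uint8)
c=max(cv2.findContours(m,cv2.RETR_EXTERNAL,cv2.CHAIN_APPROX_NONE)[0],key=len)[:,0]
P=C[c[:,1],c[:,0]]; P=P[P[:,1]<-.19]; print('pail',len(P),circ(P,[.479,-.205,.066])); Q=C[m>0]; print(np.linalg.svd(Q-Q.mean(0),full_matrices=False)[2][2],Q[:,2].mean())
E
```

```text
38.1333 [0.3329 0.4551 0.291 ] F [-0.3  0.8 -0.6] w 0.0857 q [45.6  6.4 78.   0.6 95.4 41.8]
[[-0.006  0.998  0.067]
 [ 0.009  0.067 -0.998]
 [-1.    -0.006 -0.01 ]]
pail 68 [ 0.47852283 -0.20744491  0.06714393]
[ 0.00127821  0.00262601 -0.99999574] 0.15898739954562033
```

View pics/top28.png

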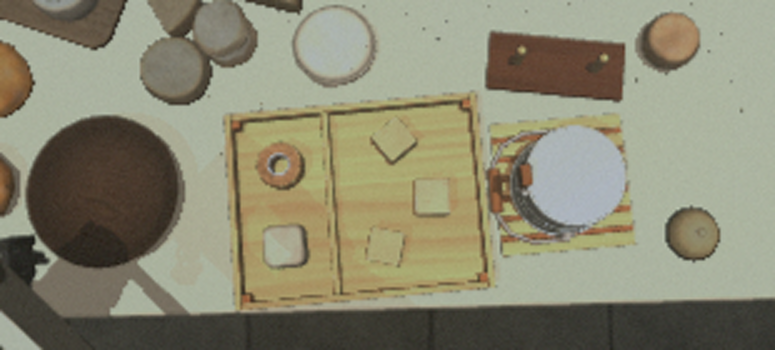

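View pics/scene28.png

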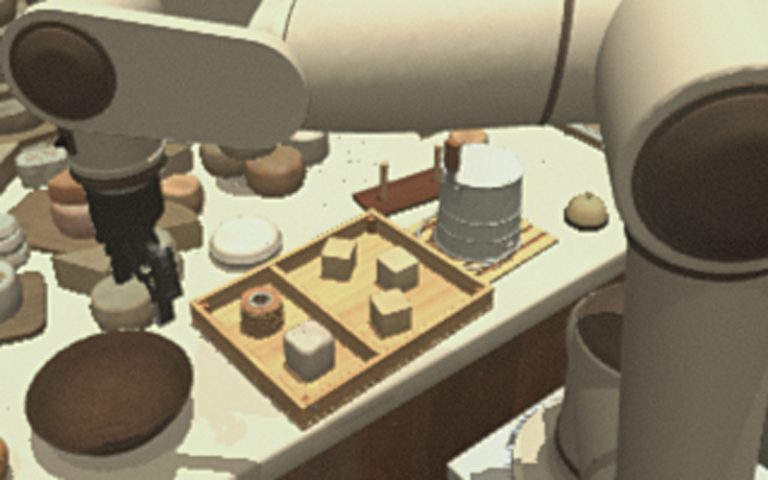

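drive_tool([
  [0,0,0,0,0,0,-1],
  [0,0,0,0,0,0,-1],
  [0,0,0,0,0,0,-1],
])

```text
clock: 38.48
eef_pos: [0.3355, 0.4499, 0.292]
tool_rot: [-156.4, 89.4, 117.2]
force: [0.3, 0.1, -0.5]
width: 0.0855
```

```bash
python3 - <<'E'
from h import *
print(robot.hand_in())
E
```

```text
the job is handed in; nothing more can be done
None
```

The order is made up and handed in at 38.5 s; the hand-in gave no verdict.

- **Pail:** I carried it by its bail to the mat, folded the bail out of the way and tipped it by the bottom handle over the crate wall. It now stands upside down on the mat.
- **Cheese cubes:** three were in the pail, and the last pictures show all three lying in the big bay.
- **Brick and twine:** the white brick and the only roll present stand in one row in the narrow bay, about 120 mm apart.

**Last checks:**
- The pail sits level, with its upturned bottom at 159 mm. Its centre is 2–4 mm from the mat's measured centre.
- The other cheeses and the bowl look unmoved in the pictures; I did not measure them again.

**What did not go to plan:**
- The first lowering of the inverted pail jammed on its rim. The wrist force read 53 N, under the 120 N limit.
- On that attempt the rim then slid about 1 cm, so the pail would have ended up off-centre. I lifted it and set it down again.

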